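Seat a taper rotor in a bench sample spinner and check that it rocks free

TASK

Take the red dust plug out of the sample spinner's taper cup and leave it in the yellow tray, then lift the rotor by its black knob out of the blue holder and gently seat its cone fully home in the cup. Holding the seated rotor by its knob, check that it rocks free: turn it anticlockwise (seen from above) until the dial's red mark reaches the green tick, then clockwise until the mark reaches the orange tick. Finally let go and swing the blue keeper by its upright black pin all the way round to its stop, so that its finger lies over the rotor's flange; leave the beaker, the timer and the two vials alone.

Things in the scene. Friction and masses are not known exactly. Their poses are not given: they have to be found in the camera images.
- spinner: White sample spinner, fixed housing 170 (x) x 240 (y) x 45 mm; origin under its centre at bench height, y along its long side, -x its front. The vertical spindle axis stands at (0, -30) mm in its frame, the blue keeper's pivot post at (0, +55) mm. Housing top 45 mm above the bench.
- cup_mouth (a point): Centre of the mouth of the steel taper cup on the spindle, 105 mm above the bench; its z points up. The cup narrows downward: mouth inner radius about 29 mm, 45 mm deep, rim outer radius 35 mm. It is one piece with the flat aluminium dial below (radius 55 mm, 45 to 55 mm above the bench) and turns about the vertical with it.
- spindle (a joint): Turn of cup and dial, rad, positive anticlockwise seen from above; 0 when the red mark points to the housing's front (-x of the spinner), +0.52 at the green tick, -0.52 at the orange tick; stops at +-1.3. Turns easily (0.02 N m). The rotor has no key: it carries the cup round by friction of the seated taper, so do not lift it while turning.
- rotor_mid (a point): Middle (half-way up) of the loose rotor, 106 mm tall, 0.45 kg, z up along its axis. Knob above (point +3 to +53 mm); flange, diameter 80 mm, 8 mm thick (point -5 to +3 mm); steel cone from diameter 60 mm (point -8 mm) to 26 mm at its small end (point -53 mm). Starts upright in the holder. Fully home in the cup this point is 12.5 mm above cup_mouth, the flange 7 mm above the rim.
- rotor: The same rotor; origin at the centre of the cone's small end, 53 mm below rotor_mid, z up along its axis.
- holder: Blue fixed collar that holds the rotor at the start: outer diameter 96 mm, inner diameter 68 mm, 56 mm tall; origin under its centre at bench height. The rotor's flange rests on its top.
- plug_mid (a point): Middle (half-way up) of the loose red dust plug, 62 mm tall, 0.08 kg, z up. Knob above (point -7 to +31 mm); flange diameter 72 mm, 4 mm thick (point -11 to -7 mm); taper foot, diameter 53 down to 41 mm (flat underside at point -31 mm). It starts in the cup with this point about 11 mm above cup_mouth; it lifts straight out.
- plug: The same plug; origin at the centre of its underside, 31 mm below plug_mid.
- tray: Yellow fixed open tray, 130 x 130 x 18 mm, walls and floor 4 mm; origin under its centre at bench height.
- keeper (a joint): Swing of the blue keeper about its vertical post, rad, growing clockwise seen from above: near 0 (open) its finger points to the spinner's back (+x) and the tail with the pin to the front (-x); at its stop, 1.57 (closed), the finger lies over the rotor's flange (about 4 mm above it), the tail points to +y. Stays where it is left; needs 0.04 N m.
- keeper_pin (a point): Upright black pin on the keeper's tail, diameter 16 mm, its top 14 mm above this point, the tail's upper face 28 mm below it; 45 mm from the pivot axis. Point at 161 mm above the bench.
- keeper_hinge (a point): On the keeper's pivot axis, at the underside of its arm, 125 mm above the bench. The finger reaches 59 mm from the axis.
- beaker: Loose glass beaker, diameter 53 mm, 70 mm tall, origin at its underside; leave alone.
- timer: Loose white bench timer, 31 x 66 x 58 mm, origin at its underside; leave alone.
- vial_a: Loose black-capped glass vial, diameter 29 mm, 64 mm tall, origin at its underside; leave alone.
- vial_b: Loose black-capped glass vial, diameter 30 mm, 68 mm tall, origin at its underside; leave alone.
- red_mark (a point): Red radial mark on the dial, 45 mm from the spindle axis; it turns with the dial and cup.
- green_tick (a point): Green tick on the housing beside the dial, 66 mm from the spindle axis, 30 degrees anticlockwise (seen from above) of straight ahead (-x of the spinner); seen by the robot on the right.
- orange_tick (a point): Orange tick on the housing beside the dial, 66 mm from the spindle axis, 30 degrees clockwise of straight ahead; seen by the robot on the left.
- rotor_knob (a point): Point to grip the rotor from above, 33 mm above rotor_mid, on its axis: round black knob with an orange band, diameter 36 mm, 50 mm tall, its top 20 mm above this point, the flange's upper face 30 mm below it.
- plug_knob (a point): Point to grip the plug from above, 16 mm above plug_mid, on its axis: round red knob, diameter 28 mm, 38 mm tall, its top 15 mm above this point, the flange's upper face 23 mm below it.
Not all that is in view belongs to the job. What is meant by the rotor is not pink, and is the smaller of those in its own colour.

How it is judged:
By the outcome, as a careful person would: the job done as asked, in the order asked, and still so for the second after the job is handed in, with the robot touching nothing.
It also fails if it takes over 72 s, if anything falls off the work surface, if the arm or the gripper's body presses on something with over 40 N, if the wrist force passes 120 N, or if a joint passes its speed limit or range.

ROBOT

A 6-joint arm with a two-finger parallel gripper is mounted at the origin on a cart in front of the work surface, level with it; the furniture and walls round the work are solid. World frame = base frame: x ahead of the robot, y to its left, z up, the work surface at z = 0. Lengths are in m, angles in rad, forces in N, time in s.
With the tool pointing down it reaches from about 0.3 to 0.875 m from the base axis. Payload 6.4 kg.
Tool frame: the origin (TCP) lies on the centre line of the jaws, within the pads' length; the fingertips stand robot.nose_length ahead of it and the grasp point (between the pads) is the TCP (robot.nose_length is the distance from the TCP to the fingertips, in m); z points along the fingers, y is the direction in which the jaws open and shut (so a half turn about z gives the same grasp; the last joint's range is limited). The gripper opens to 88 mm and grips with 3 to 60 N. Pads are 18 mm wide; open, the fingers measure 123 mm over their backs; the gripper's body (75 mm by 187 mm) begins 45 mm behind the grasp point.
Start: joints at [-1.35, 0.181, 1.607, -0, 1.354, -0.206], TCP at [0.238, -0.523, 0.258] pointing down, gripper open.
Joint ranges: [-2.99, 2.99], [-0.89, 2.07], [0.3, 2.58], [-1.14, 4.28], [0, 2.63], [-3.12, 3.12]. Speed limits (rad/s): [2.57, 2.57, 3.01, 3.14, 3.14, 3.14].

INTERFACE

Orientations are given as [roll, pitch, yaw] about the fixed x, y, z axes, in that order (R = Rz(yaw) Ry(pitch) Rx(roll)).
In Python, from station import robot gives the robot as it stands.
- The arm moves only by the tool jog_arm, never from a script. Its argument "targets" is a list of rows, each an object of numbers: "rx", "ry", "rz": the turn, a rotation vector about the tool's x, y, z as a fraction of full scale; "dx", "dy", "dz": the shift along the tool's x, y, z as a fraction of full scale; "claw": the gripper's target within -1 to 1 (shut at 1, half-way at 0, fully open at -1). A call has 1 to 12 rows; each row is the pose to reach, as a shift and turn from the pose measured when the call began, along the tool's axes at that moment, turning the shorter way round; what a row does not reach only later rows make up. Full scale, the value 1, is 80 mm for a shift and pi rad for a turn. A row lasts 1/10 s, in which the tool goes at most 50 mm and 8.59 degrees, less where a joint would pass 70% of its speed; a pose out of reach is approached as far as the arm can. A call with a number of a shift or a turn outside -1 to 1 is refused whole. A call with a gripper value outside its range is refused whole. The fingers move at their own pace and stop on an object; the grip force is fixed at half the most. Time passes only in rows, so rows that repeat a pose let the fingers close. It gives the time, the measured TCP pose, the force and the opening at its end, in the units of the state.
- robot.get_state(): the state, without advancing time (a new reading comes with each control period).
- robot.camera(name): name is "scene" or "top"; returns (picture, depth): 400x640x3 uint8, red, green, blue; 400x640 float32, m along the optical axis (not along the pixel's ray), 0 where there is no reading.
- robot.camera_model(name): a dict with "camera_matrix" (3x3 intrinsics, pixels), "world_to_cam" (4x4, takes a point from world to camera coordinates). Camera axes: x right, y down, z forward; pixel columns grow to the right and rows downward; lengths in m; the calibration is good to about 2 mm. A picture is of the moment at which its call begins. camera_model takes no time and is no camera call.
- robot.sign_off(): hands the job in, once; it reports no verdict.
The state is a dict: "t": time; "joint_positions": joint angles; "joint_vel": joint speeds; "tau": joint torques, N m; "tcp_pos": TCP position; "ee_rot": TCP orientation; "wrist_force": force on the tool from outside, world axes, zero at the start; "torque": the same for the moment, N m; "finger_gap": finger opening in m.
Only numpy, scipy, OpenCV 4.12 (cv2) and the standard library are available. Lean on these libraries where they do the work, as an engineer would, in place of code of your own. Each camera call takes 0.05 s, during which the arm holds its last target.

## Working session

There is one attempt and no reset: what is moved stays moved. The work goes in short steps, Python scripts to look and compute and a tool call to move; the robot and the scene stay as the last step left them, time stands still between calls to the robot, and variables do not carry over. Pictures are saved under pics/ and viewed, and the job is handed in when it is done.

Besides the shell and the picture viewer there is one more tool, called after "Request:" as name(argument=value, ...) on one line, values as JSON. jog_arm: Moves the arm, as the interface text tells. Its arguments: {"type":"object","properties":{"targets":{"type":"array","items":{"type":"object","properties":{"rx":{"type":"number","minimum":-1,"maximum":1},"ry":{"type":"number","minimum":-1,"maximum":1},"rz":{"type":"number","minimum":-1,"maximum":1},"dx":{"type":"number","minimum":-1,"maximum":1},"dy":{"type":"number","minimum":-1,"maximum":1},"dz":{"type":"number","minimum":-1,"maximum":1},"claw":{"type":"number"}}}}},"required":["targets"]}

```bash
ls; mkdir -p pics
cat > h.py <<'E'
import numpy as np, cv2
from station import robot
def grab(n,tag):
    p,d=robot.camera(n); cv2.imwrite(f'pics/{tag}.png',p[:,:,::-1]); np.savez(f'pics/{tag}.npz',p=p,d=d); return p,d
def load(tag):
    z=np.load(f'pics/{tag}.npz'); return z['p'],z['d']
def pix2pt(n,u,v,depth):
    m=robot.camera_model(n);K=np.array(m['camera_matrix']);T=np.linalg.inv(np.array(m['world_to_cam']))
    r=np.linalg.inv(K)@np.array([u,v,1.]); return (T@np.append(r*depth,1))[:3]
def ray(n,u,v,z):
    m=robot.camera_model(n);K=np.array(m['camera_matrix']);T=np.linalg.inv(np.array(m['world_to_cam']))
    r=T[:3,:3]@(np.linalg.inv(K)@np.array([u,v,1.])); o=T[:3,3]; return o+r*(z-o[2])/r[2]
def proj(n,P):
    m=robot.camera_model(n);K=np.array(m['camera_matrix']);c=np.array(m['world_to_cam'])@np.append(P,1); q=K@c[:3]; return q[:2]/q[2]
E
python3 - <<'E'
from h import *
print({k:np.round(v,3) for k,v in robot.get_state().items()}, robot.nose_length)
for n in('scene','top'):
    p,d=grab(n,n+'0'); m=robot.camera_model(n); print(n,np.round(np.linalg.inv(m['world_to_cam']),3),np.round(m['camera_matrix'],1))
E
```

```text
pics
{'t': np.float64(0.0), 'joint_positions': array([-1.35 ,  0.182,  1.608, -0.   ,  1.354, -0.206]), 'joint_vel': array([-0.002,  0.002, -0.   , -0.002,  0.002, -0.001]), 'tau': array([-1.0000e-03, -4.3388e+01, -3.4185e+01,  7.0000e-02,  3.8000e-02,
       -0.0000e+00]), 'tcp_pos': array([ 0.238, -0.523,  0.257]), 'ee_rot': array([-3.14 , -0.   ,  0.427]), 'wrist_force': array([ 0.089,  0.007, -0.554]), 'torque': array([-0.022, -0.023,  0.04 ]), 'finger_gap': np.float64(0.088)} 0.019
scene [[-0.741 -0.448  0.5   -0.19 ]
 [-0.671  0.477 -0.567  1.032]
 [ 0.015 -0.756 -0.654  1.075]
 [ 0.     0.     0.     1.   ]] [[425.2   0.  330. ]
 [  0.  425.2 204.1]
 [  0.    0.    1. ]]
top [[ 0.009 -0.993  0.119  0.398]
 [-1.    -0.01  -0.01   0.207]
 [ 0.011 -0.119 -0.993  1.407]
 [ 0.     0.     0.     1.   ]] [[365.1   0.  315.4]
 [  0.  365.1 198.4]
 [  0.    0.    1. ]]
```

View pics/scene0.png

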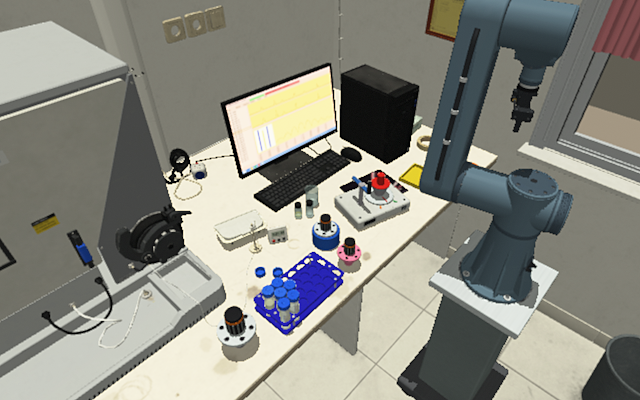

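View pics/top0.png

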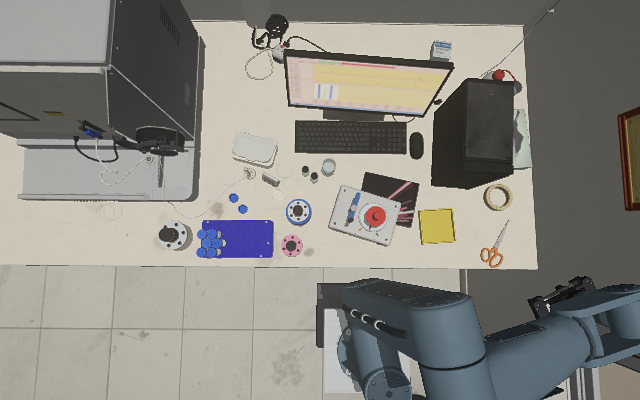

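Three things could be taken for the rotor, by pixel in the top view: the knob in the blue holder (298,212), the pink one (291,245) and the large grey one (173,235). The description fits (298,212): not pink, and smaller than the grey one. I'll check it in a close crop.

Run:
```python
from h import *
p,d=load('top0'); c=p[160:270,150:470,::-1]; cv2.imwrite('pics/crop_top.png',cv2.resize(c,None,fx=2.5,fy=2.5,interpolation=cv2.INTER_CUBIC))
p,d2=load('scene0'); c=p[160:270,240:440,::-1]; cv2.imwrite('pics/crop_sc.png',cv2.resize(c,None,fx=4,fy=4,interpolation=cv2.INTER_CUBIC))
hsv=cv2.cvtColor(load('top0')[0],cv2.COLOR_RGB2HSV)
for nm,lo,hi,roi in [('red',(0,150,80),(8,255,255),(330,180,410,250)),('yellow',(22,120,120),(35,255,255),(410,200,465,250)),('blueh',(100,120,60),(125,255,255),(282,190,316,230)),('keeper',(100,120,60),(125,255,255),(340,180,372,235)),('pink',(150,50,100),(179,255,255),(275,230,310,260)),('green',(45,90,60),(85,255,255),(330,180,410,250)),('orange',(9,150,120),(20,255,255),(330,180,410,250))]:
    m=cv2.inRange(hsv,lo,hi); M=np.zeros_like(m); x0,y0,x1,y1=roi; M[y0:y1,x0:x1]=m[y0:y1,x0:x1]
    n,l,s,ce=cv2.connectedComponentsWithStats(M)
    for i in range(1,n):
        if s[i,4]>2: print(nm,s[i],np.round(ce[i],1),'z',np.round(pix2pt('top',*ce[i],np.median(d[l==i])),3))
```

```text
red [366 207  19  19 262] [375.5 215.6] z [ 0.493 -0.02   0.11 ]
yellow [ 419  209   37   35 1051] [436.1 225.9] z [ 0.463 -0.272  0.004]
yellow [447 208   6   7  11] [450.6 209.9] z [ 0.525 -0.325  0.018]
yellow [453 218   1   6   6] [453.  220.5] z [ 0.484 -0.333  0.017]
yellow [454 227   1   6   6] [454.  229.5] z [ 0.45  -0.335  0.019]
blueh [297 199   4   1   4] [298.5 199. ] z [0.557 0.257 0.055]
blueh [288 201   5   5   6] [289.7 202.8] z [0.542 0.29  0.054]
blueh [286 200  25  25  90] [301.3 215.7] z [0.494 0.246 0.056]
keeper [354 193   6  12  39] [356.3 198.3] z [0.552 0.051 0.132]
keeper [349 211   5   7  20] [351.2 214.1] z [0.496 0.069 0.131]
pink [281 235  21  21 256] [291.3 245.2] z [0.386 0.281 0.055]
green [376 233   2   3   4] [376.8 233.8] z [ 0.43  -0.035  0.048]
orange [359 228   2   3   4] [359.5 229. ] z [0.447 0.029 0.045]
```

View pics/crop_top.png

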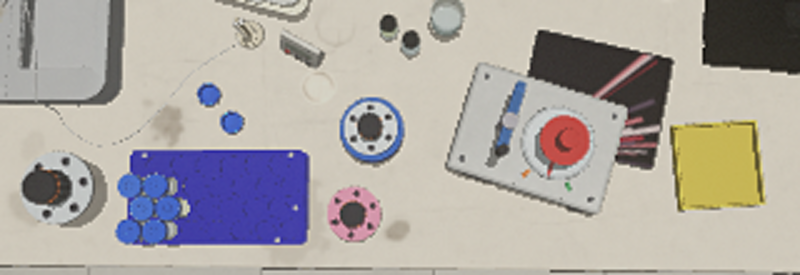

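View pics/crop_sc.png

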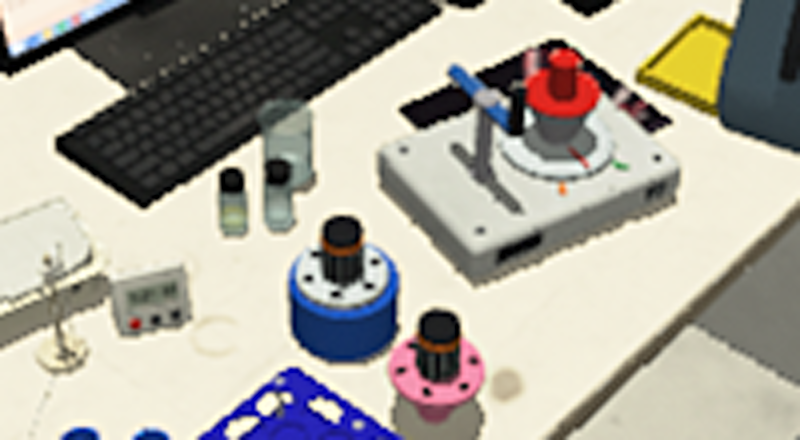

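The crop confirms it: the rotor sits in the blue holder with a black knob, orange band and light flange. The pink one and the large grey one are decoys. Next, precise positions.

Run:
```python
from h import *
def cloud(n,tag):
    p,d=load(tag); v,u=np.mgrid[0:400,0:640]; m=robot.camera_model(n);K=np.array(m['camera_matrix']);T=np.linalg.inv(np.array(m['world_to_cam']))
    r=np.stack([u,v,np.ones_like(u)],-1)@np.linalg.inv(K).T*d[...,None]
    P=r@T[:3,:3].T+T[:3,3]; P[d==0]=np.nan; return p,P
def circ(pts):
    (c,r)=cv2.minEnclosingCircle(pts.astype(np.float32)); return np.round(c,4),round(r,4)
def raymask(n,mask,z):
    vs,us=np.nonzero(mask); return np.array([ray(n,u,v,z)[:2] for u,v in zip(us,vs)])
for n in('top','scene'):
    p,P=cloud(n,n+'0'); X,Y,Z=P[...,0],P[...,1],P[...,2]
    def reg(cx,cy,rad,z0,z1): return (np.hypot(X-cx,Y-cy)<rad)&(Z>z0)&(Z<z1)
    for nm,c,rad,z0,z1,z in [('plugflange',(.50,-.015),.05,.098,.118,.109),('plugknob',(.5,-.015),.05,.140,.155,.147),('rotflange',(.525,.255),.06,.059,.072,.064),('rotknob',(.525,.255),.05,.108,.12,.114),('holder',(.525,.255),.07,.048,.0585,.056),('kpin',(.48,.06),.06,.165,.185,.175),('kbar',(.52,.055),.1,.128,.14,.135),('dial',(.5,-.015),.07,.05,.06,.055)]:
        m=reg(*c,rad,z0,z1)
        if m.sum()<3: print(n,nm,m.sum());continue
        q=raymask(n,m,np.median(Z[m])); print(n,nm,m.sum(),'zmed',round(np.median(Z[m]),4),'circ',circ(q),'mean',np.round(q.mean(0),4), np.round(cv2.minAreaRect(q.astype(np.float32))[2],1) if 'kbar' in nm else '')
    m=(np.abs(X-.5)<.2)&(np.abs(Y-.03)<.2)&(Z>.04)&(Z<.05)
    q=P[m][:,:2]; r=cv2.minAreaRect(q.astype(np.float32)); print(n,'housing',m.sum(),r)
    m=(np.abs(X-.463)<.1)&(np.abs(Y+.272)<.1)&(Z>.014)&(Z<.022)
    q=P[m][:,:2]; print(n,'tray',m.sum(),cv2.minAreaRect(q.astype(np.float32)) if m.sum() else '')
    # tall obstacles
```

```text
top plugflange 251 zmed 0.1083 circ (array([ 0.493 , -0.0205]), 0.0358) mean [ 0.4924 -0.0196] 
top plugknob 48 zmed 0.146 circ (array([ 0.4929, -0.0206]), 0.0138) mean [ 0.4933 -0.0201] 
top rotflange 262 zmed 0.0636 circ (array([0.511 , 0.2547]), 0.0449) mean [0.5114 0.2571] 
top rotknob 78 zmed 0.1135 circ (array([0.5116, 0.2583]), 0.0178) mean [0.5117 0.2581] 
top holder 155 zmed 0.0554 circ (array([0.5106, 0.257 ]), 0.0477) mean [0.5051 0.2554] 
top kpin 16 zmed 0.1742 circ (array([0.4745, 0.0742]), 0.0071) mean [0.4745 0.0742] 
top kbar 132 zmed 0.1324 circ (array([0.5109, 0.0321]), 0.0621) mean [0.5231 0.0546] 6.6
top dial 326 zmed 0.0541 circ (array([ 0.5038, -0.0173]), 0.0651) mean [ 0.4899 -0.011 ] 
top housing 1834 ((0.5537949204444885, 0.06349065899848938), (0.37548547983169556, 0.2354566603899002), 72.75599670410156)
top tray 113 ((0.46442171931266785, -0.27195197343826294), (0.1293380856513977, 0.13104592263698578), 4.788061618804932)
scene plugflange 163 zmed 0.1097 circ (array([ 0.4925, -0.0151]), 0.0398) mean [ 0.4893 -0.0111] 
scene plugknob 40 zmed 0.1469 circ (array([ 0.4935, -0.0143]), 0.0176) mean [ 0.493  -0.0148] 
scene rotflange 226 zmed 0.0645 circ (array([0.5074, 0.265 ]), 0.0453) mean [0.5043 0.2695] 
scene rotknob 73 zmed 0.1137 circ (array([0.5113, 0.2629]), 0.0209) mean [0.5112 0.2627] 
scene holder 131 zmed 0.0554 circ (array([0.5072, 0.2624]), 0.0531) mean [0.4917 0.2765] 
scene kpin 19 zmed 0.1748 circ (array([0.4766, 0.0796]), 0.0121) mean [0.475  0.0794] 
scene kbar 115 zmed 0.1339 circ (array([0.5103, 0.0378]), 0.0637) mean [0.5191 0.0528] 7.2
scene dial 283 zmed 0.0553 circ (array([ 0.4963, -0.0104]), 0.0676) mean [ 0.4811 -0.0055] 
scene housing 1209 ((0.5329850316047668, 0.07279904186725616), (0.4074192941188812, 0.2079550325870514), 53.857879638671875)
scene tray 58 ((0.48980051279067993, -0.2677321434020996), (0.08518987149000168, 0.13761894404888153), 7.127505779266357)
```

```bash
cat >> h.py <<'E'
def plan(x,y,z,yaw=None):
    s=robot.get_state(); p=s['tcp_pos'];o=s['ee_rot']
    from scipy.spatial.transform import Rotation as Ro
    R=Ro.from_euler('xyz',o); d=R.inv().apply(np.array([x,y,z])-p)/.08
    yw=o[2] if yaw is None else yaw
    rv=(R.inv()*Ro.from_euler('xyz',[np.pi,0,yw])).as_rotvec()/np.pi
    print('t',round(s['t'],2),'tcp',np.round(p,4),'rpy',np.round(o,3),'gap',round(float(s['finger_gap']),4),'F',np.round(s['wrist_force'],1)); print('d',np.round(d,3),'r',np.round(rv,4))
E
python3 - <<'E'
from h import *
plan(.493,-.02,.20,1.283)
# marks on planes
S=np.array([.493,-.020])
g=ray('top',376.8,233.8,.045)[:2]-S; o=ray('top',359.5,229,.045)[:2]-S; r=ray('top',369.6,228.4,.055)[:2]-S
for n,v in(('g',g),('o',o),('r',r)): print(n,np.hypot(*v),np.degrees(np.arctan2(v[1],v[0]))%360)
for n,pts in(('tower',((433,187),(513,180))),('vial',((305,170),)),('timer',((270,181),))):
    print(n,[np.round(ray('top',*q,.05 if n!='tower' else .0),3) for q in pts])
p,d=load('top0'); print([np.round(pix2pt('top',u,v,d[v,u]),3) for u,v in((470,130),(370,70),(328,167),(173,235),(210,240))])
E
```

```text
t 0.1 tcp [ 0.2379 -0.523   0.2569] rpy [-3.14  -0.     0.427] gap 0.088 F [ 0.7 -0.5  0.2]
d [ 5.505 -4.402  0.72 ] r [-0.0004 -0.0003 -0.2725]
g 0.06472452392740982 194.01028201352318
o 0.06667338803718911 133.1115727944301
r 0.045167203272168305 163.84750111264438
tower [array([ 0.615, -0.266,  0.   ]), array([ 0.646, -0.582,  0.   ])]
vial [array([0.668, 0.234, 0.05 ])]
timer [array([0.624, 0.365, 0.05 ])]
[array([ 0.745, -0.278,  0.32 ]), array([0.925, 0.032, 0.339]), array([0.683, 0.147, 0.034]), array([0.418, 0.689, 0.126]), array([0.402, 0.561, 0.121])]
```

Request:
jog_arm(targets=[{"dx": 0.5, "dy": -0.4}, {"dx": 1, "dy": -0.8}, {"dx": 1, "dy": -0.8}])

```text
invalid input
```

Request:
jog_arm(targets=[{"dx": 0.5, "dy": -0.4, "dz": 0.0, "rx": 0.0, "ry": 0.0, "rz": 0.0, "claw": -1.0}, {"dx": 1.0, "dy": -0.8, "dz": 0.0, "rx": 0.0, "ry": 0.0, "rz": 0.0, "claw": -1.0}, {"dx": 1.0, "dy": -0.8, "dz": 0.0, "rx": 0.0, "ry": 0.0, "rz": 0.0, "claw": -1.0}])

```text
t: 0.4
tcp_pos: [0.286, -0.4271, 0.2561]
ee_rot: [-3.137, -0.002, 0.43]
wrist_force: [-0.5, -0.8, 0.8]
finger_gap: 0.088
```

Request:
jog_arm(targets=[{"dx": 0.5, "dy": -0.4, "dz": 0.0, "rx": 0.0, "ry": 0.0, "rz": 0.0, "claw": -1.0}, {"dx": 1.0, "dy": -0.8, "dz": 0.0, "rx": 0.0, "ry": 0.0, "rz": 0.0, "claw": -1.0}])

```text
t: 0.6
tcp_pos: [0.3286, -0.3416, 0.2563]
ee_rot: [-3.137, -0.002, 0.428]
wrist_force: [0.8, -0.8, -0.1]
finger_gap: 0.0883
```

Request:
jog_arm(targets=[{"dx": 0.5, "dy": -0.4, "dz": 0.0, "rx": 0.0, "ry": 0.0, "rz": 0.0, "claw": -1.0}, {"dx": 1.0, "dy": -0.8, "dz": 0.0, "rx": 0.0, "ry": 0.0, "rz": 0.0, "claw": -1.0}])

```text
t: 0.8
tcp_pos: [0.3739, -0.2514, 0.2567]
ee_rot: [-3.137, -0.002, 0.427]
wrist_force: [0.5, -0.8, -0.1]
finger_gap: 0.0882
```

Request:
jog_arm(targets=[{"dx": 0.5, "dy": -0.4, "dz": 0.0, "rx": 0.0, "ry": 0.0, "rz": 0.0, "claw": -1.0}, {"dx": 1.0, "dy": -0.8, "dz": 0.0, "rx": 0.0, "ry": 0.0, "rz": -0.05, "claw": -1.0}, {"dx": 1.0, "dy": -0.8, "dz": 0.0, "rx": 0.0, "ry": 0.0, "rz": -0.1, "claw": -1.0}])

```text
t: 1.1
tcp_pos: [0.4217, -0.1556, 0.2571]
ee_rot: [-3.137, -0.004, 0.739]
wrist_force: [-0.3, -1.1, 0.2]
finger_gap: 0.0878
```

Run:
```python
from h import *
plan(.493,-.02,.20,1.283)
```

```text
t 1.1 tcp [ 0.4217 -0.1556  0.2571] rpy [-3.137 -0.004  0.739] gap 0.0878 F [-0.3 -1.1  0.2]
d [ 1.797 -0.649  0.725] r [-0.001  -0.0018 -0.173 ]
```

Request:
jog_arm(targets=[{"dx": 0.5, "dy": -0.2, "dz": 0.0, "rx": 0.0, "ry": 0.0, "rz": -0.04, "claw": -1.0}, {"dx": 1.0, "dy": -0.36, "dz": 0.0, "rx": 0.0, "ry": 0.0, "rz": -0.08, "claw": -1.0}, {"dx": 1.0, "dy": -0.36, "dz": 0.0, "rx": 0.0, "ry": 0.0, "rz": -0.12, "claw": -1.0}, {"dx": 1.0, "dy": -0.36, "dz": 0.0, "rx": 0.0, "ry": 0.0, "rz": -0.173, "claw": -1.0}, {"dx": 1.0, "dy": -0.36, "dz": 0.0, "rx": -0.001, "ry": -0.0018, "rz": -0.173, "claw": -1.0}])

```text
t: 1.6
tcp_pos: [0.4616, -0.0805, 0.2574]
ee_rot: [-3.141, 0.0, 1.286]
wrist_force: [0.7, 0.3, 0.3]
finger_gap: 0.0884
```

Run:
```python
from h import *
plan(.493,-.02,.20,1.283)
```

```text
t 1.6 tcp [ 0.4616 -0.0805  0.2574] rpy [-3.141  0.     1.286] gap 0.0884 F [0.7 0.3 0.3]
d [0.836 0.164 0.716] r [-0.0001  0.0001  0.0008]
```

Move over the plug, then take a picture to compare the TCP with the plug.

Request:
jog_arm(targets=[{"dx": 0.45, "dy": 0.08, "dz": 0.3, "rx": 0.0, "ry": 0.0, "rz": 0.0, "claw": -1.0}, {"dx": 0.836, "dy": 0.164, "dz": 0.5, "rx": 0.0, "ry": 0.0, "rz": 0.0, "claw": -1.0}, {"dx": 0.836, "dy": 0.164, "dz": 0.5, "rx": 0.0, "ry": 0.0, "rz": 0.0, "claw": -1.0}])

```text
t: 1.9
tcp_pos: [0.4925, -0.0179, 0.2149]
ee_rot: [-3.137, -0.0, 1.284]
wrist_force: [-1.0, 0.1, 0.8]
finger_gap: 0.0881
```

Run:
```python
from h import *
grab('scene','s1'); grab('top','t1')
plan(.493,-.02,.135,1.283)
p,_=load('s1'); c=p[120:250,320:460,::-1]; a=cv2.resize(c,None,fx=4,fy=4)
cv2.imwrite('pics/s1c.png',a)
```

```text
t 2.0 tcp [ 0.4928 -0.0202  0.2169] rpy [-3.140e+00  1.000e-03  1.284e+00] gap 0.088 F [ 0.5 -1.  -0.3]
d [0.004 0.003 1.024] r [-0.0005  0.0004  0.0004]
```

View pics/s1c.png

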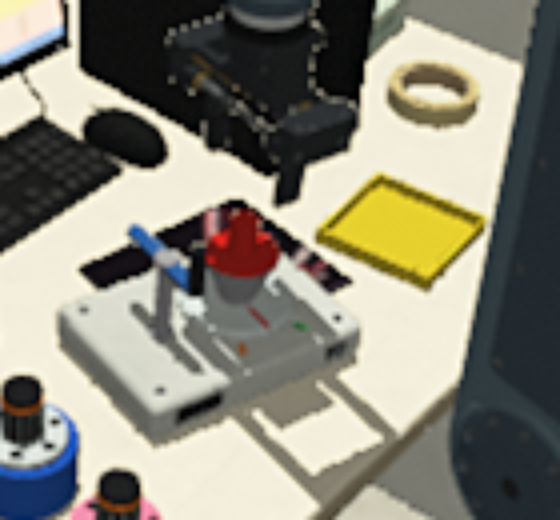

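Run:
```python
from h import *
for z in(.217,.198,.147):
  for s in(-1,0,1):
    q=proj('scene',np.array([.4928+s*.047*.96,-.02-s*.047*.284,z])); print(z,s,np.round((q-[320,120])*4))
```

```text
0.217 -1 [285. 183.]
0.217 0 [252. 156.]
0.217 1 [221. 130.]
0.198 -1 [282. 201.]
0.198 0 [250. 174.]
0.198 1 [219. 147.]
0.147 -1 [276. 247.]
0.147 0 [245. 219.]
0.147 1 [214. 193.]
```

Request:
jog_arm(targets=[{"dx": 0.0, "dy": 0.0, "dz": 0.4, "rx": 0.0, "ry": 0.0, "rz": 0.0, "claw": -1.0}, {"dx": 0.0, "dy": 0.0, "dz": 0.8, "rx": 0.0, "ry": 0.0, "rz": 0.0, "claw": -1.0}, {"dx": 0.0, "dy": 0.0, "dz": 1.0, "rx": -0.0005, "ry": 0.0004, "rz": 0.0, "claw": -1.0}, {"dx": 0.0, "dy": 0.0, "dz": 1.0, "rx": -0.0005, "ry": 0.0004, "rz": 0.0, "claw": 0.0}, {"dx": 0.0, "dy": 0.0, "dz": 1.0, "rx": -0.0005, "ry": 0.0004, "rz": 0.0, "claw": 1.0}, {"dx": 0.0, "dy": 0.0, "dz": 1.0, "rx": -0.0005, "ry": 0.0004, "rz": 0.0, "claw": 1.0}, {"dx": 0.0, "dy": 0.0, "dz": 1.0, "rx": -0.0005, "ry": 0.0004, "rz": 0.0, "claw": 1.0}, {"dx": 0.0, "dy": 0.0, "dz": 1.0, "rx": -0.0005, "ry": 0.0004, "rz": 0.0, "claw": 1.0}])

```text
t: 2.8
tcp_pos: [0.4933, -0.0205, 0.138]
ee_rot: [3.14, -0.0, 1.284]
wrist_force: [0.2, 0.8, -0.4]
finger_gap: 0.0503
```

Request:
jog_arm(targets=[{"dx": 0.0, "dy": 0.0, "dz": 0.0, "rx": 0.0, "ry": 0.0, "rz": 0.0, "claw": 1.0}, {"dx": 0.0, "dy": 0.0, "dz": 0.0, "rx": 0.0, "ry": 0.0, "rz": 0.0, "claw": 1.0}, {"dx": 0.0, "dy": 0.0, "dz": 0.0, "rx": 0.0, "ry": 0.0, "rz": 0.0, "claw": 1.0}, {"dx": 0.0, "dy": 0.0, "dz": 0.0, "rx": 0.0, "ry": 0.0, "rz": 0.0, "claw": 1.0}, {"dx": 0.0, "dy": 0.0, "dz": 0.0, "rx": 0.0, "ry": 0.0, "rz": 0.0, "claw": 1.0}])

```text
t: 3.3
tcp_pos: [0.4934, -0.0204, 0.1381]
ee_rot: [3.14, -0.0, 1.284]
wrist_force: [0.2, -0.4, 3.6]
finger_gap: 0.0268
```

Request:
jog_arm(targets=[{"dx": 0.0, "dy": 0.0, "dz": 0.0, "rx": 0.0, "ry": 0.0, "rz": 0.0, "claw": 1.0}, {"dx": 0.0, "dy": 0.0, "dz": -0.15, "rx": 0.0, "ry": 0.0, "rz": 0.0, "claw": 1.0}, {"dx": 0.0, "dy": 0.0, "dz": -0.4, "rx": 0.0, "ry": 0.0, "rz": 0.0, "claw": 1.0}, {"dx": 0.0, "dy": 0.0, "dz": -0.7, "rx": 0.0, "ry": 0.0, "rz": 0.0, "claw": 1.0}, {"dx": 0.0, "dy": 0.0, "dz": -0.7, "rx": 0.0, "ry": 0.0, "rz": 0.0, "claw": 1.0}])

```text
t: 3.8
tcp_pos: [0.4954, -0.0209, 0.1977]
ee_rot: [3.133, -0.0, 1.284]
wrist_force: [-0.4, -0.9, -0.9]
finger_gap: 0.0271
```

Run:
```python
from h import *
plan(.464,-.272,.11,1.283)
p,_=grab('scene','s2'); c=p[120:250,320:460,::-1]; a=cv2.resize(c,None,fx=4,fy=4)
cv2.imwrite('pics/s2c.png',a)
```

```text
t 3.8 tcp [ 0.4954 -0.0209  0.1977] rpy [ 3.133 -0.     1.284] gap 0.0271 F [-0.4 -0.9 -0.9]
d [-3.121  0.501  1.1  ] r [ 0.0027 -0.0001  0.0004]
```

View pics/s2c.png

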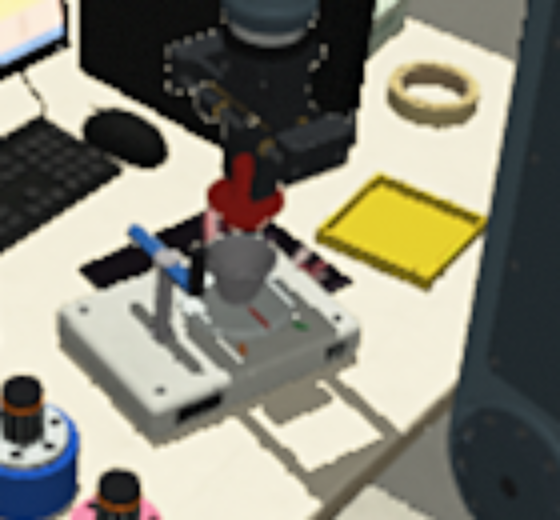

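Request:
jog_arm(targets=[{"dx": -0.5, "dy": 0.08, "dz": 0.0, "rx": 0.0, "ry": 0.0, "rz": 0.0, "claw": 1.0}, {"dx": -1.0, "dy": 0.16, "dz": 0.0, "rx": 0.0, "ry": 0.0, "rz": 0.0, "claw": 1.0}])

```text
t: 4.05
tcp_pos: [0.4836, -0.1009, 0.1952]
ee_rot: [3.136, -0.0, 1.287]
wrist_force: [0.4, -0.3, -1.2]
finger_gap: 0.0273
```

Request:
jog_arm(targets=[{"dx": -0.5, "dy": 0.08, "dz": 0.0, "rx": 0.0, "ry": 0.0, "rz": 0.0, "claw": 1.0}, {"dx": -1.0, "dy": 0.16, "dz": 0.0, "rx": 0.0, "ry": 0.0, "rz": 0.0, "claw": 1.0}])

```text
t: 4.25
tcp_pos: [0.4724, -0.1822, 0.1939]
ee_rot: [3.138, -0.001, 1.288]
wrist_force: [0.4, -0.3, -0.6]
finger_gap: 0.0272
```

Request:
jog_arm(targets=[{"dx": -0.5, "dy": 0.08, "dz": 0.2, "rx": 0.0, "ry": 0.0, "rz": 0.0, "claw": 1.0}, {"dx": -1.0, "dy": 0.16, "dz": 0.5, "rx": 0.0, "ry": 0.0, "rz": 0.0, "claw": 1.0}, {"dx": -1.0, "dy": 0.16, "dz": 0.7, "rx": 0.0, "ry": 0.0, "rz": 0.0, "claw": 1.0}])

```text
t: 4.55
tcp_pos: [0.461, -0.2665, 0.1356]
ee_rot: [3.139, -0.0, 1.283]
wrist_force: [0.6, 0.4, 0.1]
finger_gap: 0.027
```

Run:
```python
from h import *
plan(.464,-.272,.060,1.283)
```

```text
t 4.55 tcp [ 0.461  -0.2665  0.1356] rpy [ 3.139 -0.     1.283] gap 0.027 F [0.6 0.4 0.1]
d [-0.055  0.053  0.945] r [ 0.0007 -0.      0.0001]
```

Request:
jog_arm(targets=[{"dx": -0.05, "dy": 0.05, "dz": 0.3, "rx": 0.0, "ry": 0.0, "rz": 0.0, "claw": 1.0}, {"dx": -0.05, "dy": 0.05, "dz": 0.6, "rx": 0.0, "ry": 0.0, "rz": 0.0, "claw": 1.0}, {"dx": -0.05, "dy": 0.05, "dz": 0.8, "rx": 0.0, "ry": 0.0, "rz": 0.0, "claw": 1.0}, {"dx": -0.05, "dy": 0.05, "dz": 0.9, "rx": 0.0, "ry": 0.0, "rz": 0.0, "claw": 1.0}, {"dx": -0.05, "dy": 0.05, "dz": 0.94, "rx": 0.0, "ry": 0.0, "rz": 0.0, "claw": 1.0}, {"dx": -0.05, "dy": 0.05, "dz": 0.95, "rx": 0.0, "ry": 0.0, "rz": 0.0, "claw": 1.0}])

```text
t: 5.15
tcp_pos: [0.4638, -0.2714, 0.0594]
ee_rot: [3.14, -0.0, 1.284]
wrist_force: [-0.4, -0.1, -0.2]
finger_gap: 0.0273
```

Request:
jog_arm(targets=[{"dx": 0.0, "dy": 0.0, "dz": 0.02, "rx": 0.0, "ry": 0.0, "rz": 0.0, "claw": 1.0}, {"dx": 0.0, "dy": 0.0, "dz": 0.02, "rx": 0.0, "ry": 0.0, "rz": 0.0, "claw": 0.6}, {"dx": 0.0, "dy": 0.0, "dz": 0.02, "rx": 0.0, "ry": 0.0, "rz": 0.0, "claw": 0.0}, {"dx": 0.0, "dy": 0.0, "dz": 0.02, "rx": 0.0, "ry": 0.0, "rz": 0.0, "claw": -0.5}, {"dx": 0.0, "dy": 0.0, "dz": 0.02, "rx": 0.0, "ry": 0.0, "rz": 0.0, "claw": -1.0}, {"dx": 0.0, "dy": 0.0, "dz": 0.02, "rx": 0.0, "ry": 0.0, "rz": 0.0, "claw": -1.0}, {"dx": 0.0, "dy": 0.0, "dz": 0.0, "rx": 0.0, "ry": 0.0, "rz": 0.0, "claw": -1.0}, {"dx": 0.0, "dy": 0.0, "dz": -0.5, "rx": 0.0, "ry": 0.0, "rz": 0.0, "claw": -1.0}, {"dx": 0.0, "dy": 0.0, "dz": -1.0, "rx": 0.0, "ry": 0.0, "rz": 0.0, "claw": -1.0}, {"dx": 0.0, "dy": 0.0, "dz": -1.0, "rx": 0.0, "ry": 0.0, "rz": 0.0, "claw": -1.0}])

```text
t: 6.15
tcp_pos: [0.4666, -0.2739, 0.1451]
ee_rot: [3.131, 0.004, 1.284]
wrist_force: [0.8, -0.1, 0.1]
finger_gap: 0.0878
```

Run:
```python
from h import *
plan(.5115,.258,.20,1.283)
p,_=grab('scene','s3'); c=p[120:250,320:460,::-1]; a=cv2.resize(c,None,fx=4,fy=4)
cv2.imwrite('pics/s3c.png',a)
```

```text
t 6.15 tcp [ 0.4666 -0.2739  0.1451] rpy [3.131 0.004 1.284] gap 0.0878 F [ 0.8 -0.1  0.1]
d [ 6.533 -1.336 -0.728] r [0.0035 0.0013 0.0002]
```

View pics/s3c.png

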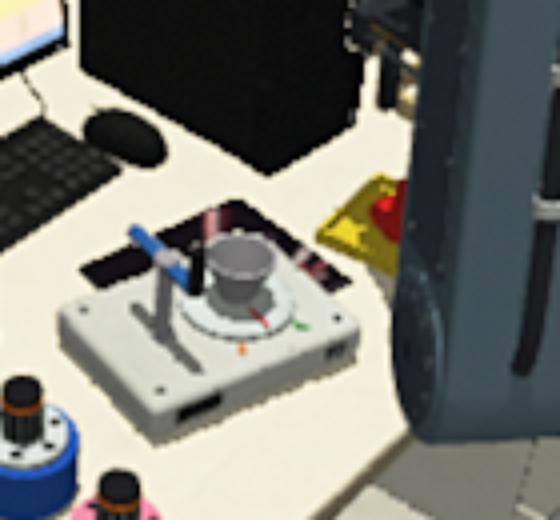

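Run:
```python
from h import *
p,d=grab('top','t3')
cv2.imwrite('pics/t3c.png',cv2.resize(p[170:260,320:470,::-1],None,fx=5,fy=5,interpolation=cv2.INTER_CUBIC))
v,u=np.mgrid[0:400,0:640]; m=robot.camera_model('top');K=np.array(m['camera_matrix']);T=np.linalg.inv(np.array(m['world_to_cam']))
P=(np.stack([u,v,np.ones_like(u)],-1)@np.linalg.inv(K).T*d[...,None])@T[:3,:3].T+T[:3,3]
M=(np.hypot(P[...,0]-.493,P[...,1]+.02)<.05)&(P[...,2]>.098)&(P[...,2]<.112)
q=P[M][:,:2].astype(np.float32); print(len(q),cv2.minEnclosingCircle(q),q.mean(0),np.median(P[M][:,2]))
```

```text
108 ((0.4925273358821869, -0.020944107323884964), 0.03433263674378395) [ 0.4937036  -0.02220632] 0.10330070246424161
```

Request:
jog_arm(targets=[{"dx": 0.4, "dy": -0.08, "dz": -0.4, "rx": 0.0035, "ry": 0.0013, "rz": 0.0, "claw": -1.0}, {"dx": 0.8, "dy": -0.16, "dz": -0.8, "rx": 0.0035, "ry": 0.0013, "rz": 0.0, "claw": -1.0}, {"dx": 1.0, "dy": -0.2, "dz": -1.0, "rx": 0.0035, "ry": 0.0013, "rz": 0.0, "claw": -1.0}])

```text
t: 6.55
tcp_pos: [0.4713, -0.1886, 0.221]
ee_rot: [-3.134, -0.004, 1.284]
wrist_force: [0.3, -0.1, 0.3]
finger_gap: 0.088
```

Request:
jog_arm(targets=[{"dx": 0.5, "dy": -0.1, "dz": 0.0, "rx": 0.0, "ry": 0.0, "rz": 0.0, "claw": -1.0}, {"dx": 1.0, "dy": -0.2, "dz": 0.0, "rx": 0.0, "ry": 0.0, "rz": 0.0, "claw": -1.0}])

```text
t: 6.75
tcp_pos: [0.478, -0.1061, 0.2205]
ee_rot: [-3.133, -0.004, 1.283]
wrist_force: [0.7, 0.3, 0.2]
finger_gap: 0.0882
```

Request:
jog_arm(targets=[{"dx": 0.5, "dy": -0.1, "dz": 0.0, "rx": 0.0, "ry": 0.0, "rz": 0.0, "claw": -1.0}, {"dx": 1.0, "dy": -0.2, "dz": 0.0, "rx": 0.0, "ry": 0.0, "rz": 0.0, "claw": -1.0}])

```text
t: 6.95
tcp_pos: [0.4842, -0.023, 0.2192]
ee_rot: [-3.13, -0.004, 1.282]
wrist_force: [-0.3, 0.5, -0.3]
finger_gap: 0.0882
```

Request:
jog_arm(targets=[{"dx": 0.5, "dy": -0.1, "dz": 0.0, "rx": 0.0, "ry": 0.0, "rz": 0.0, "claw": -1.0}, {"dx": 1.0, "dy": -0.2, "dz": 0.0, "rx": 0.0, "ry": 0.0, "rz": 0.0, "claw": -1.0}])

```text
t: 7.15
tcp_pos: [0.4903, 0.0602, 0.2177]
ee_rot: [-3.127, -0.004, 1.282]
wrist_force: [1.1, 0.4, -0.7]
finger_gap: 0.0878
```

Request:
jog_arm(targets=[{"dx": 0.5, "dy": -0.1, "dz": 0.0, "rx": 0.0, "ry": 0.0, "rz": 0.0, "claw": -1.0}, {"dx": 1.0, "dy": -0.2, "dz": 0.0, "rx": 0.0, "ry": 0.0, "rz": 0.0, "claw": -1.0}])

```text
t: 7.35
tcp_pos: [0.4964, 0.1431, 0.2162]
ee_rot: [-3.123, -0.003, 1.282]
wrist_force: [1.7, -0.4, -0.1]
finger_gap: 0.0879
```

Run:
```python
from h import *
plan(.5115,.258,.16,1.283)
```

```text
t 7.35 tcp [0.4964 0.1431 0.2162] rpy [-3.123e+00 -3.000e-03  1.282e+00] gap 0.0879 F [ 1.7 -0.4 -0.1]
d [ 1.428 -0.214  0.71 ] r [-0.0059 -0.0009 -0.0002]
```

View pics/t3c.png

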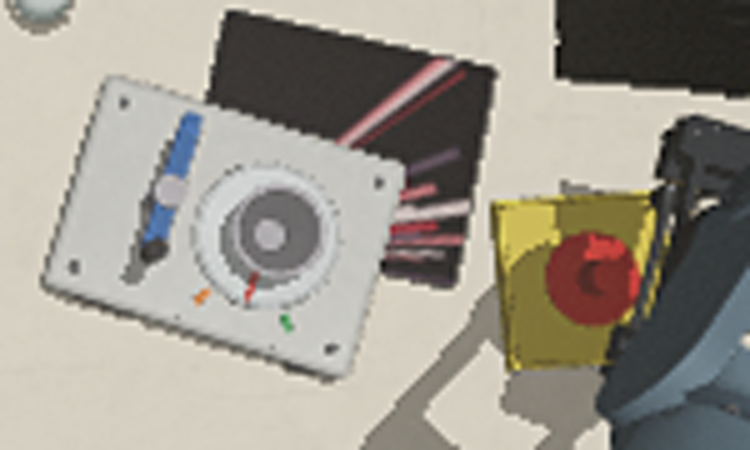

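The plug stands upright in the tray (crop ~595,280). The cup is empty, with its centre at about (0.4928, -0.0207). Now to the rotor.

Request:
jog_arm(targets=[{"dx": 0.5, "dy": -0.1, "dz": 0.1, "rx": -0.0059, "ry": -0.0009, "rz": 0.0, "claw": -1.0}, {"dx": 1.0, "dy": -0.15, "dz": 0.2, "rx": -0.0059, "ry": -0.0009, "rz": 0.0, "claw": -1.0}, {"dx": 1.0, "dy": -0.15, "dz": 0.3, "rx": -0.0059, "ry": -0.0009, "rz": 0.0, "claw": -1.0}])

```text
t: 7.65
tcp_pos: [0.5062, 0.2273, 0.1905]
ee_rot: [-3.139, 0.0, 1.287]
wrist_force: [-0.1, -0.1, 0.1]
finger_gap: 0.0879
```

Run:
```python
from h import *
plan(.5115,.258,.16,1.283)
```

```text
t 7.65 tcp [0.5062 0.2273 0.1905] rpy [-3.139  0.     1.287] gap 0.0879 F [-0.1 -0.1  0.1]
d [ 0.387 -0.043  0.381] r [-0.0008  0.      0.0012]
```

Request:
jog_arm(targets=[{"dx": 0.387, "dy": -0.043, "dz": 0.2, "rx": -0.0008, "ry": 0.0, "rz": 0.0012, "claw": -1.0}, {"dx": 0.387, "dy": -0.043, "dz": 0.38, "rx": -0.0008, "ry": 0.0, "rz": 0.0012, "claw": -1.0}, {"dx": 0.387, "dy": -0.043, "dz": 0.38, "rx": -0.0008, "ry": 0.0, "rz": 0.0012, "claw": -1.0}, {"dx": 0.387, "dy": -0.043, "dz": 0.38, "rx": -0.0008, "ry": 0.0, "rz": 0.0012, "claw": -1.0}])

```text
t: 8.05
tcp_pos: [0.5108, 0.2568, 0.159]
ee_rot: [-3.14, 0.002, 1.283]
wrist_force: [0.4, 0.7, 0.2]
finger_gap: 0.0883
```

Run:
```python
from h import *
p,_=grab('scene','s4'); c=p[140:270,270:410,::-1]; a=cv2.resize(c,None,fx=4,fy=4)
for z in (.141,.114,.094):
  q=proj('scene',np.array([.5115,.258,z])); print(z,np.round((q-[270,140])*4))
cv2.imwrite('pics/s4c.png',a)
plan(.5115,.258,.096,1.283)
```

```text
0.141 [222. 284.]
0.114 [222. 308.]
0.094 [222. 326.]
t 8.1 tcp [0.5115 0.2569 0.16  ] rpy [-3.141e+00  1.000e-03  1.282e+00] gap 0.0881 F [ 1.7  0.1 -0.7]
d [ 0.014 -0.003  0.8  ] r [-0.0001  0.0002 -0.0003]
```

View pics/s4c.png

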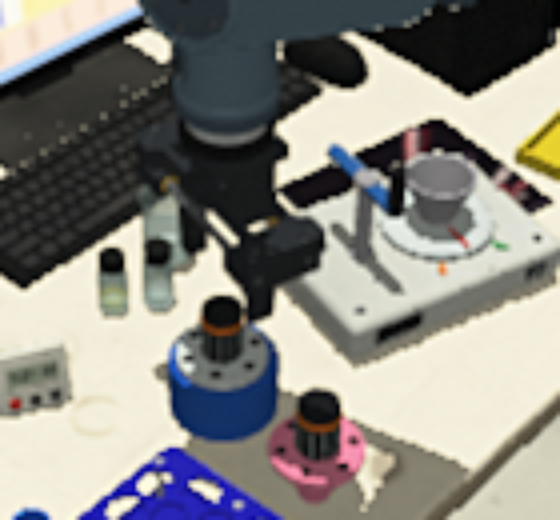

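Request:
jog_arm(targets=[{"dx": 0.014, "dy": 0.0, "dz": 0.3, "rx": 0.0, "ry": 0.0, "rz": 0.0, "claw": -1.0}, {"dx": 0.014, "dy": 0.0, "dz": 0.6, "rx": 0.0, "ry": 0.0, "rz": 0.0, "claw": -1.0}, {"dx": 0.014, "dy": 0.0, "dz": 0.78, "rx": 0.0, "ry": 0.0, "rz": 0.0, "claw": 0.0}, {"dx": 0.014, "dy": 0.0, "dz": 0.78, "rx": 0.0, "ry": 0.0, "rz": 0.0, "claw": 1.0}, {"dx": 0.014, "dy": 0.0, "dz": 0.78, "rx": 0.0, "ry": 0.0, "rz": 0.0, "claw": 1.0}, {"dx": 0.014, "dy": 0.0, "dz": 0.78, "rx": 0.0, "ry": 0.0, "rz": 0.0, "claw": 1.0}, {"dx": 0.014, "dy": 0.0, "dz": 0.78, "rx": 0.0, "ry": 0.0, "rz": 0.0, "claw": 1.0}, {"dx": 0.014, "dy": 0.0, "dz": 0.78, "rx": 0.0, "ry": 0.0, "rz": 0.0, "claw": 1.0}, {"dx": 0.014, "dy": 0.0, "dz": 0.78, "rx": 0.0, "ry": 0.0, "rz": 0.0, "claw": 1.0}, {"dx": 0.014, "dy": 0.0, "dz": 0.78, "rx": 0.0, "ry": 0.0, "rz": 0.0, "claw": 1.0}, {"dx": 0.014, "dy": 0.0, "dz": 0.78, "rx": 0.0, "ry": 0.0, "rz": 0.0, "claw": 1.0}])

```text
t: 9.2
tcp_pos: [0.5116, 0.2582, 0.0981]
ee_rot: [-3.141, 0.001, 1.282]
wrist_force: [-2.4, 0.4, 5.5]
finger_gap: 0.0355
```

Request:
jog_arm(targets=[{"dx": 0.0, "dy": 0.0, "dz": 0.0, "rx": 0.0, "ry": 0.0, "rz": 0.0, "claw": 1.0}, {"dx": 0.0, "dy": 0.0, "dz": 0.0, "rx": 0.0, "ry": 0.0, "rz": 0.0, "claw": 1.0}])

```text
t: 9.4
tcp_pos: [0.5116, 0.2582, 0.0981]
ee_rot: [-3.141, 0.001, 1.282]
wrist_force: [-2.1, -0.3, 1.8]
finger_gap: 0.035
```

Request:
jog_arm(targets=[{"dx": 0.0, "dy": 0.0, "dz": -0.1, "rx": 0.0, "ry": 0.0, "rz": 0.0, "claw": 1.0}, {"dx": 0.0, "dy": 0.0, "dz": -0.3, "rx": 0.0, "ry": 0.0, "rz": 0.0, "claw": 1.0}, {"dx": 0.0, "dy": 0.0, "dz": -0.6, "rx": 0.0, "ry": 0.0, "rz": 0.0, "claw": 1.0}, {"dx": 0.0, "dy": 0.0, "dz": -0.95, "rx": 0.0, "ry": 0.0, "rz": 0.0, "claw": 1.0}, {"dx": 0.0, "dy": 0.0, "dz": -0.95, "rx": 0.0, "ry": 0.0, "rz": 0.0, "claw": 1.0}])

```text
t: 9.9
tcp_pos: [0.5139, 0.2588, 0.1778]
ee_rot: [3.136, -0.003, 1.282]
wrist_force: [1.9, 0.4, -4.5]
finger_gap: 0.035
```

Request:
jog_arm(targets=[{"dx": -0.1, "dy": 0.0, "dz": -0.4, "rx": 0.0, "ry": 0.0, "rz": 0.0, "claw": 1.0}, {"dx": -0.3, "dy": 0.04, "dz": -0.8, "rx": 0.0, "ry": 0.0, "rz": 0.0, "claw": 1.0}, {"dx": -0.6, "dy": 0.1, "dz": -1.0, "rx": 0.0, "ry": 0.0, "rz": 0.0, "claw": 1.0}])

```text
t: 10.2
tcp_pos: [0.5079, 0.2107, 0.2588]
ee_rot: [3.135, -0.004, 1.284]
wrist_force: [0.9, -0.4, -5.6]
finger_gap: 0.0354
```

Request:
jog_arm(targets=[{"dx": -0.4, "dy": 0.06, "dz": -0.3, "rx": 0.0, "ry": 0.0, "rz": 0.0, "claw": 1.0}, {"dx": -0.8, "dy": 0.1, "dz": -0.5, "rx": 0.0, "ry": 0.0, "rz": 0.0, "claw": 1.0}])

```text
t: 10.4
tcp_pos: [0.4968, 0.1461, 0.2983]
ee_rot: [3.135, -0.004, 1.285]
wrist_force: [0.1, -0.1, -4.2]
finger_gap: 0.0353
```

Run:
```python
from h import *
plan(.4930,-.0205,.30,1.283)
p,_=grab('scene','s5'); c=p[80:250,290:450,::-1]; a=cv2.resize(c,None,fx=3.5,fy=3.5)
cv2.imwrite('pics/s5c.png',a)
```

```text
t 10.4 tcp [0.4968 0.1461 0.2983] rpy [ 3.135 -0.004  1.285] gap 0.0353 F [ 0.1 -0.1 -4.2]
d [-2.011  0.543 -0.025] r [ 0.0021 -0.0012  0.0006]
```

View pics/s5c.png

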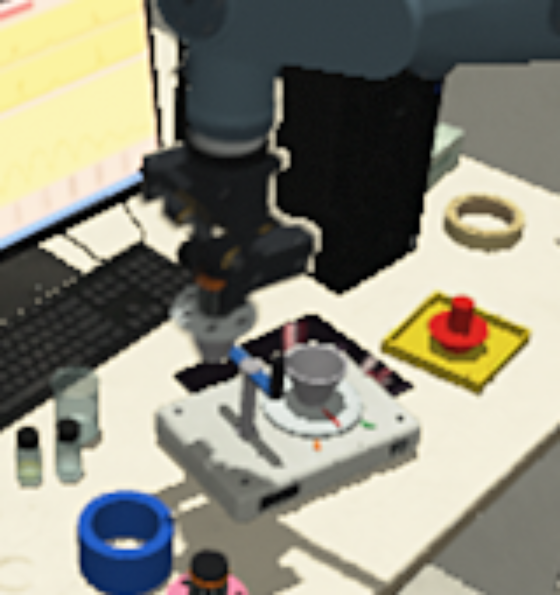

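The rotor is lifted clear and the holder is empty. Now over the cup.

Request:
jog_arm(targets=[{"dx": -0.5, "dy": 0.13, "dz": 0.0, "rx": 0.0021, "ry": -0.0012, "rz": 0.0, "claw": 1.0}, {"dx": -1.0, "dy": 0.27, "dz": 0.0, "rx": 0.0021, "ry": -0.0012, "rz": 0.0, "claw": 1.0}])

```text
t: 10.65
tcp_pos: [0.4944, 0.0583, 0.2996]
ee_rot: [3.139, 0.004, 1.285]
wrist_force: [-0.0, -0.5, -5.7]
finger_gap: 0.0355
```

Request:
jog_arm(targets=[{"dx": -0.5, "dy": 0.13, "dz": 0.0, "rx": 0.0, "ry": 0.0, "rz": 0.0, "claw": 1.0}, {"dx": -0.9, "dy": 0.26, "dz": 0.0, "rx": 0.0, "ry": 0.0, "rz": 0.0, "claw": 1.0}, {"dx": -0.9, "dy": 0.26, "dz": 0.0, "rx": 0.0, "ry": 0.0, "rz": 0.0, "claw": 1.0}])

```text
t: 10.95
tcp_pos: [0.4935, -0.0203, 0.298]
ee_rot: [3.141, 0.006, 1.28]
wrist_force: [-0.5, 1.0, -5.8]
finger_gap: 0.0351
```

Run:
```python
from h import *
plan(.4930,-.0205,.22,1.283)
```

```text
t 10.95 tcp [ 0.4935 -0.0203  0.298 ] rpy [3.141 0.006 1.28 ] gap 0.0351 F [-0.5  1.  -5.8]
d [ 0.002 -0.006  0.975] r [ 0.0001  0.0018 -0.0011]
```

Request:
jog_arm(targets=[{"dx": 0.002, "dy": -0.006, "dz": 0.4, "rx": 0.0, "ry": 0.0018, "rz": -0.001, "claw": 1.0}, {"dx": 0.002, "dy": -0.006, "dz": 0.8, "rx": 0.0, "ry": 0.0018, "rz": -0.001, "claw": 1.0}, {"dx": 0.002, "dy": -0.006, "dz": 1.0, "rx": 0.0, "ry": 0.0018, "rz": -0.001, "claw": 1.0}, {"dx": 0.002, "dy": -0.006, "dz": 1.0, "rx": 0.0, "ry": 0.0018, "rz": -0.001, "claw": 1.0}, {"dx": 0.002, "dy": -0.006, "dz": 1.0, "rx": 0.0, "ry": 0.0018, "rz": -0.001, "claw": 1.0}])

```text
t: 11.45
tcp_pos: [0.4928, -0.02, 0.2174]
ee_rot: [-3.141, -0.0, 1.283]
wrist_force: [1.1, -0.8, -4.6]
finger_gap: 0.0352
```

Run:
```python
from h import *
p,_=grab('scene','s6'); c=p[130:240,330:440,::-1]; a=cv2.resize(c,None,fx=5,fy=5)
for P in ([.493,-.0205,.125],[.493,-.0205,.105],[.493,-.0205,.18]):
  print(P,np.round((proj('scene',np.array(P))-[330,130])*5))
cv2.imwrite('pics/s6c.png',a)
plan(.4930,-.0205,.1545,1.283)
```

```text
[0.493, -0.0205, 0.125] [253. 248.]
[0.493, -0.0205, 0.105] [251. 269.]
[0.493, -0.0205, 0.18] [260. 187.]
t 11.5 tcp [ 0.4935 -0.0203  0.2185] rpy [ 3.14  -0.     1.283] gap 0.035 F [ 0.1 -0.  -5.4]
d [-0.005 -0.006  0.8  ] r [ 0.0003 -0.0001  0.0001]
```

View pics/s6c.png

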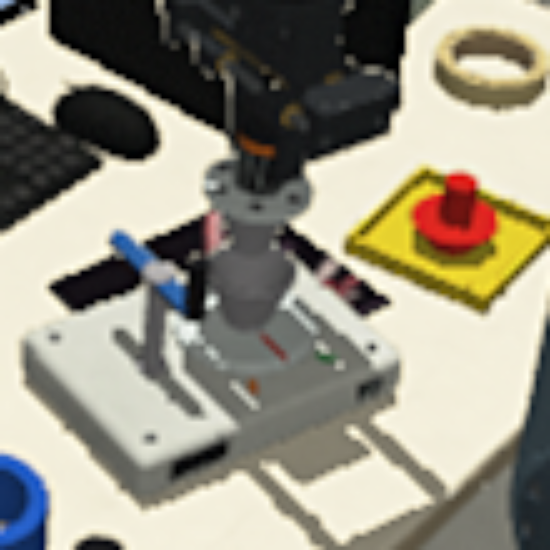

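Request:
jog_arm(targets=[{"dx": -0.005, "dy": -0.006, "dz": 0.2, "rx": 0.0, "ry": 0.0, "rz": 0.0, "claw": 1.0}, {"dx": -0.005, "dy": -0.006, "dz": 0.4, "rx": 0.0, "ry": 0.0, "rz": 0.0, "claw": 1.0}, {"dx": -0.005, "dy": -0.006, "dz": 0.55, "rx": 0.0, "ry": 0.0, "rz": 0.0, "claw": 1.0}, {"dx": -0.005, "dy": -0.006, "dz": 0.62, "rx": 0.0, "ry": 0.0, "rz": 0.0, "claw": 1.0}, {"dx": -0.005, "dy": -0.006, "dz": 0.66, "rx": 0.0, "ry": 0.0, "rz": 0.0, "claw": 1.0}, {"dx": -0.005, "dy": -0.006, "dz": 0.69, "rx": 0.0, "ry": 0.0, "rz": 0.0, "claw": 1.0}, {"dx": -0.005, "dy": -0.006, "dz": 0.69, "rx": 0.0, "ry": 0.0, "rz": 0.0, "claw": 1.0}])

```text
t: 12.2
tcp_pos: [0.4934, -0.0209, 0.1637]
ee_rot: [3.139, 0.0, 1.283]
wrist_force: [0.2, -0.8, -5.0]
finger_gap: 0.0354
```

Request:
jog_arm(targets=[{"dx": 0.0, "dy": 0.0, "dz": 0.03, "rx": 0.0, "ry": 0.0, "rz": 0.0, "claw": 1.0}, {"dx": 0.0, "dy": 0.0, "dz": 0.06, "rx": 0.0, "ry": 0.0, "rz": 0.0, "claw": 1.0}, {"dx": 0.0, "dy": 0.0, "dz": 0.06, "rx": 0.0, "ry": 0.0, "rz": 0.0, "claw": 1.0}])

```text
t: 12.5
tcp_pos: [0.4935, -0.0213, 0.1591]
ee_rot: [3.139, 0.001, 1.283]
wrist_force: [-1.8, -2.9, -1.2]
finger_gap: 0.0351
```

Request:
jog_arm(targets=[{"dx": -0.012, "dy": -0.006, "dz": 0.02, "rx": 0.0, "ry": 0.0, "rz": 0.0, "claw": 1.0}, {"dx": -0.012, "dy": -0.006, "dz": 0.03, "rx": 0.0, "ry": 0.0, "rz": 0.0, "claw": 1.0}, {"dx": -0.012, "dy": -0.006, "dz": 0.03, "rx": 0.0, "ry": 0.0, "rz": 0.0, "claw": 1.0}])

```text
t: 12.8
tcp_pos: [0.4927, -0.0222, 0.1567]
ee_rot: [3.139, 0.001, 1.283]
wrist_force: [-2.9, -3.1, -0.5]
finger_gap: 0.0352
```

Request:
jog_arm(targets=[{"dx": -0.01, "dy": -0.006, "dz": 0.01, "rx": 0.0, "ry": 0.0, "rz": 0.0, "claw": 1.0}, {"dx": -0.01, "dy": -0.006, "dz": 0.025, "rx": 0.0, "ry": 0.0, "rz": 0.0, "claw": 1.0}, {"dx": -0.01, "dy": -0.006, "dz": 0.025, "rx": 0.0, "ry": 0.0, "rz": 0.0, "claw": 1.0}])

```text
t: 13.1
tcp_pos: [0.4922, -0.0227, 0.1549]
ee_rot: [3.139, 0.001, 1.283]
wrist_force: [-2.4, -3.1, 2.1]
finger_gap: 0.035
```

Request:
jog_arm(targets=[{"dx": -0.008, "dy": -0.005, "dz": 0.01, "rx": 0.0008, "ry": 0.0003, "rz": 0.0, "claw": 1.0}, {"dx": -0.008, "dy": -0.005, "dz": 0.02, "rx": 0.0008, "ry": 0.0003, "rz": 0.0, "claw": 1.0}, {"dx": -0.008, "dy": -0.005, "dz": 0.02, "rx": 0.0008, "ry": 0.0003, "rz": 0.0, "claw": 1.0}])

```text
t: 13.4
tcp_pos: [0.4923, -0.0228, 0.1546]
ee_rot: [3.14, -0.001, 1.283]
wrist_force: [-4.9, 1.2, 10.4]
finger_gap: 0.0355
```

Run:
```python
from h import *
plan(.4930,-.0205,.1545,1.283); print(robot.get_state()['torque'])
p,d=grab('scene','s7'); c=p[130:240,330:440,::-1]; a=cv2.resize(c,None,fx=5,fy=5)
cv2.imwrite('pics/s7c.png',a)
v,u=np.mgrid[0:400,0:640]; m=robot.camera_model('scene');K=np.array(m['camera_matrix']);T=np.linalg.inv(np.array(m['world_to_cam']))
P=(np.stack([u,v,np.ones_like(u)],-1)@np.linalg.inv(K).T*d[...,None])@T[:3,:3].T+T[:3,3]
M=(np.hypot(P[...,0]-.493,P[...,1]+.021)<.037)&(np.hypot(P[...,0]-.493,P[...,1]+.021)>.022)&(P[...,2]>.095)&(P[...,2]<.132)
print(M.sum(),np.histogram(P[M][:,2],bins=np.arange(.095,.133,.003)))
Q=P[M&(P[...,2]>.116)]; A=np.c_[Q[:,0]-.493,Q[:,1]+.021,np.ones(len(Q))]; print('plane',np.linalg.lstsq(A,Q[:,2],rcond=None)[0])
```

```text
t 13.4 tcp [ 0.4923 -0.0228  0.1546] rpy [ 3.140e+00 -1.000e-03  1.283e+00] gap 0.0355 F [-4.9  1.2 10.4]
d [ 0.03  -0.     0.001] r [ 0.0006 -0.0004  0.0001]
[ 0.02295652  0.87934271 -0.01147164]
138 (array([ 8, 10,  7, 10,  4,  1,  4, 11, 39, 38,  3,  3]), array([0.095, 0.098, 0.101, 0.104, 0.107, 0.11 , 0.113, 0.116, 0.119,
       0.122, 0.125, 0.128, 0.131]))
plane [0.01027466 0.0253338  0.12157306]
```

View pics/s7c.png

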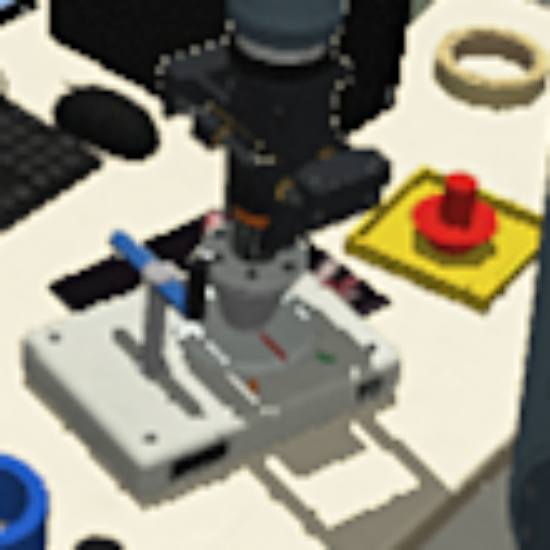

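The rotor bottoms out: z stops at 0.1546 (0.1546 expected) while the upward force rises. I'll open a little so it settles freely, then re-grip.

Request:
jog_arm(targets=[{"dx": 0.0, "dy": -0.006, "dz": -0.02, "rx": 0.0, "ry": 0.0, "rz": 0.0, "claw": 0.0}, {"dx": 0.0, "dy": -0.006, "dz": -0.02, "rx": 0.0006, "ry": -0.0004, "rz": 0.0, "claw": 0.0}, {"dx": 0.0, "dy": -0.006, "dz": -0.02, "rx": 0.0006, "ry": -0.0004, "rz": 0.0, "claw": 0.0}])

```text
t: 13.75
tcp_pos: [0.4922, -0.0225, 0.1562]
ee_rot: [3.141, -0.0, 1.283]
wrist_force: [-0.0, 0.4, -0.2]
finger_gap: 0.0444
```

Run:
```python
from h import *
plan(.4930,-.0210,.1545,1.283); print(robot.get_state()['torque'])
p,d=grab('scene','s8'); 
v,u=np.mgrid[0:400,0:640]; m=robot.camera_model('scene');K=np.array(m['camera_matrix']);T=np.linalg.inv(np.array(m['world_to_cam']))
P=(np.stack([u,v,np.ones_like(u)],-1)@np.linalg.inv(K).T*d[...,None])@T[:3,:3].T+T[:3,3]
r=np.hypot(P[...,0]-.493,P[...,1]+.021)
M=(r<.037)&(r>.022)&(P[...,2]>.116)&(P[...,2]<.126)
Q=P[M]; A=np.c_[Q[:,0]-.493,Q[:,1]+.021,np.ones(len(Q))]; print('plane',np.linalg.lstsq(A,Q[:,2],rcond=None)[0],np.median(Q[:,2]))
hsv=cv2.cvtColor(p,cv2.COLOR_RGB2HSV)
```

```text
t 13.75 tcp [ 0.4922 -0.0225  0.1562] rpy [ 3.141 -0.     1.283] gap 0.0444 F [-0.   0.4 -0.2]
d [0.021 0.005 0.021] r [ 0.0002 -0.0001  0.0001]
[-0.07052335 -0.07430254 -0.0190078 ]
plane [-0.0002499   0.0145303   0.12069935] 0.12100687560611789
```

Released, the flange top reads 0.1207 (0.1205 expected) and is flat, so it is fully home. Re-grip.

Request:
jog_arm(targets=[{"dx": 0.0, "dy": 0.0, "dz": 0.01, "rx": 0.0, "ry": 0.0, "rz": 0.0, "claw": 1.0}, {"dx": 0.0, "dy": 0.0, "dz": 0.01, "rx": 0.0, "ry": 0.0, "rz": 0.0, "claw": 1.0}, {"dx": 0.0, "dy": 0.0, "dz": 0.01, "rx": 0.0, "ry": 0.0, "rz": 0.0, "claw": 1.0}, {"dx": 0.0, "dy": 0.0, "dz": 0.01, "rx": 0.0, "ry": 0.0, "rz": 0.0, "claw": 1.0}, {"dx": 0.0, "dy": 0.0, "dz": 0.01, "rx": 0.0, "ry": 0.0, "rz": 0.0, "claw": 1.0}])

```text
t: 14.3
tcp_pos: [0.4919, -0.0225, 0.155]
ee_rot: [-3.141, -0.0, 1.283]
wrist_force: [0.2, -0.0, -3.7]
finger_gap: 0.0351
```

Request:
jog_arm(targets=[{"dx": 0.0, "dy": 0.0, "dz": 0.015, "rx": 0.0, "ry": 0.0, "rz": 0.0, "claw": 1.0}, {"dx": 0.0, "dy": 0.0, "dz": 0.015, "rx": 0.0, "ry": 0.0, "rz": 0.0, "claw": 1.0}])

```text
t: 14.5
tcp_pos: [0.4921, -0.0225, 0.1548]
ee_rot: [3.142, -0.0, 1.283]
wrist_force: [-2.3, 0.1, 7.4]
finger_gap: 0.0352
```

Preload is now +7 N. I'll turn anticlockwise, with tool z down, so rz is negative.

Request:
jog_arm(targets=[{"dx": 0.0, "dy": 0.0, "dz": 0.015, "rx": 0.0, "ry": 0.0, "rz": -0.02, "claw": 1.0}, {"dx": 0.0, "dy": 0.0, "dz": 0.015, "rx": 0.0, "ry": 0.0, "rz": -0.045, "claw": 1.0}, {"dx": 0.0, "dy": 0.0, "dz": 0.015, "rx": 0.0, "ry": 0.0, "rz": -0.07, "claw": 1.0}, {"dx": 0.0, "dy": 0.0, "dz": 0.015, "rx": 0.0, "ry": 0.0, "rz": -0.095, "claw": 1.0}, {"dx": 0.0, "dy": 0.0, "dz": 0.015, "rx": 0.0, "ry": 0.0, "rz": -0.12, "claw": 1.0}, {"dx": 0.0, "dy": 0.0, "dz": 0.015, "rx": 0.0, "ry": 0.0, "rz": -0.14, "claw": 1.0}, {"dx": 0.0, "dy": 0.0, "dz": 0.015, "rx": 0.0, "ry": 0.0, "rz": -0.155, "claw": 1.0}, {"dx": 0.0, "dy": 0.0, "dz": 0.015, "rx": 0.0, "ry": 0.0, "rz": -0.166, "claw": 1.0}, {"dx": 0.0, "dy": 0.0, "dz": 0.015, "rx": 0.0, "ry": 0.0, "rz": -0.166, "claw": 1.0}, {"dx": 0.0, "dy": 0.0, "dz": 0.015, "rx": 0.0, "ry": 0.0, "rz": -0.166, "claw": 1.0}])

```text
t: 15.5
tcp_pos: [0.4934, -0.0226, 0.1548]
ee_rot: [3.139, 0.001, 1.804]
wrist_force: [1.1, 0.6, 5.9]
finger_gap: 0.0351
```

```bash
cat >> h.py <<'E'
def marks(tag,S=(.4925,-.021)):
    p,d=load(tag); h=cv2.cvtColor(p,cv2.COLOR_RGB2HSV); S=np.array(S)
    for nm,lo,hi,z,r0,r1 in [('red',(0,110,50),(7,255,255),.0555,.03,.058),('red2',(173,110,50),(179,255,255),.0555,.03,.058),('green',(45,80,40),(85,255,255),.0455,.055,.08),('orange',(8,110,80),(22,255,255),.0455,.055,.08)]:
        m=cv2.inRange(h,lo,hi); vs,us=np.nonzero(m); 
        q=np.array([ray('scene',u,v,z)[:2]-S for u,v in zip(us,vs)]) if len(us) else np.zeros((0,2))
        r=np.hypot(*q.T) if len(q) else np.array([]); a=(np.degrees(np.arctan2(q[:,1],q[:,0]))%360) if len(q) else r
        k=(r>r0)&(r<r1)&(a>110)&(a<220)
        if k.any(): print(nm,k.sum(),'ang',round(a[k].mean(),1),'rad',round(r[k].mean(),4),'px',us[k].mean(),vs[k].mean())
E
python3 - <<'E'
from h import *
plan(.4930,-.0210,.1545,1.283)
p,d=grab('scene','s9'); cv2.imwrite('pics/s9c.png',cv2.resize(p[170:235,350:430,::-1],None,fx=8,fy=8,interpolation=cv2.INTER_CUBIC))
for t in('scene0','s8','s9'): print(t); marks(t)
E
```

```text
t 15.5 tcp [ 0.4934 -0.0226  0.1548] rpy [3.139e+00 1.000e-03 1.804e+00] gap 0.0351 F [1.1 0.6 5.9]
d [0.021 0.    0.004] r [0.001  0.     0.1658]
scene0
red 4 ang 163.1 rad 0.0374 px 385.0 199.75
green 2 ang 196.6 rad 0.0624 px 394.5 201.0
orange 3 ang 131.1 rad 0.062 px 380.0 207.0
s8
red 5 ang 163.7 rad 0.0381 px 385.2 199.8
green 3 ang 197.3 rad 0.0641 px 395.0 201.0
orange 3 ang 132.3 rad 0.0601 px 380.3333333333333 206.66666666666666
s9
red 3 ang 195.4 rad 0.0358 px 388.0 197.0
green 2 ang 196.6 rad 0.0624 px 394.5 201.0
orange 3 ang 132.3 rad 0.0601 px 380.3333333333333 206.66666666666666
```

View pics/s9c.png

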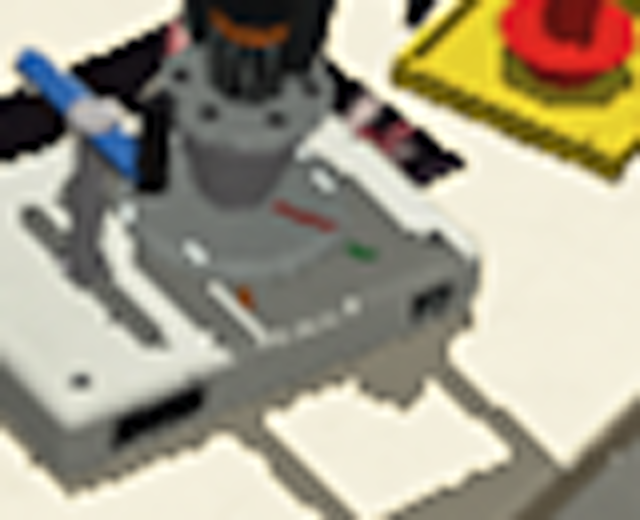

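The mark has turned with the rotor to about the green tick (crop 335,225 against 360,250; measured 195.4° against 196.6°). I'll add a hair, then go back clockwise.

Request:
jog_arm(targets=[{"dx": 0.0, "dy": 0.0, "dz": 0.012, "rx": 0.0, "ry": 0.0, "rz": -0.005, "claw": 1.0}, {"dx": 0.0, "dy": 0.0, "dz": 0.012, "rx": 0.0, "ry": 0.0, "rz": -0.005, "claw": 1.0}, {"dx": 0.0, "dy": 0.0, "dz": 0.012, "rx": 0.0, "ry": 0.0, "rz": -0.005, "claw": 1.0}])

```text
t: 15.85
tcp_pos: [0.4936, -0.0227, 0.1548]
ee_rot: [3.138, 0.001, 1.819]
wrist_force: [-2.4, 1.4, 8.6]
finger_gap: 0.035
```

Run:
```python
from h import *
plan(.4930,-.0210,.1545,1.283)
grab('scene','s10'); marks('s10')
p,d=grab('top','t10'); cv2.imwrite('pics/t10.png',cv2.resize(p[170:260,320:470,::-1],None,fx=5,fy=5))
```

```text
t 15.85 tcp [ 0.4936 -0.0227  0.1548] rpy [3.138e+00 1.000e-03 1.819e+00] gap 0.035 F [-2.4  1.4  8.6]
d [ 0.022 -0.002  0.004] r [1.100e-03 1.000e-04 1.705e-01]
red 4 ang 197.4 rad 0.0375 px 388.5 197.0
green 2 ang 196.6 rad 0.0624 px 394.5 201.0
orange 3 ang 132.3 rad 0.0601 px 380.3333333333333 206.66666666666666
```

View pics/t10.png

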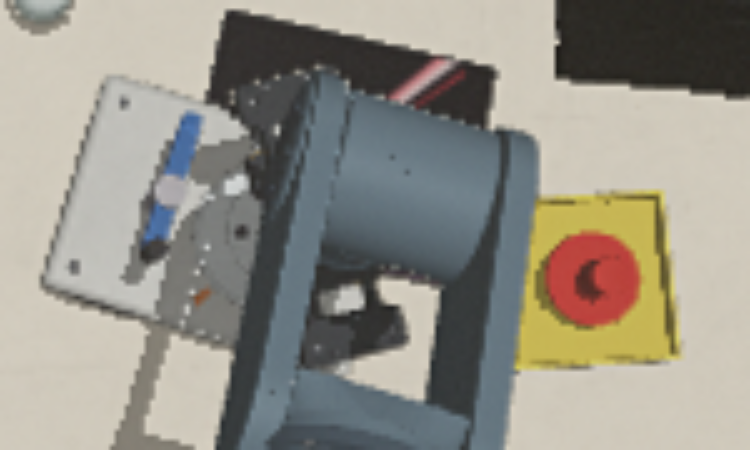

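Request:
jog_arm(targets=[{"dx": 0.0, "dy": 0.0, "dz": 0.013, "rx": 0.0, "ry": 0.0, "rz": 0.02, "claw": 1.0}, {"dx": 0.0, "dy": 0.0, "dz": 0.013, "rx": 0.0, "ry": 0.0, "rz": 0.045, "claw": 1.0}, {"dx": 0.0, "dy": 0.0, "dz": 0.013, "rx": 0.0, "ry": 0.0, "rz": 0.07, "claw": 1.0}, {"dx": 0.0, "dy": 0.0, "dz": 0.013, "rx": 0.0, "ry": 0.0, "rz": 0.095, "claw": 1.0}, {"dx": 0.0, "dy": 0.0, "dz": 0.013, "rx": 0.0, "ry": 0.0, "rz": 0.12, "claw": 1.0}, {"dx": 0.0, "dy": 0.0, "dz": 0.013, "rx": 0.0, "ry": 0.0, "rz": 0.145, "claw": 1.0}, {"dx": 0.0, "dy": 0.0, "dz": 0.013, "rx": 0.0, "ry": 0.0, "rz": 0.165, "claw": 1.0}, {"dx": 0.0, "dy": 0.0, "dz": 0.013, "rx": 0.0, "ry": 0.0, "rz": 0.17, "claw": 1.0}])

```text
t: 16.75
tcp_pos: [0.4924, -0.0224, 0.1547]
ee_rot: [3.141, 0.0, 1.282]
wrist_force: [-9.3, 1.9, 15.4]
finger_gap: 0.0351
```

Run:
```python
from h import *
plan(.4930,-.0210,.1545,.757)
```

```text
t 16.75 tcp [ 0.4924 -0.0224  0.1547] rpy [3.141 0.    1.282] gap 0.0351 F [-9.3  1.9 15.4]
d [0.019 0.002 0.003] r [ 1.000e-04 -0.000e+00  1.671e-01]
```

Request:
jog_arm(targets=[{"dx": 0.0, "dy": -0.004, "dz": 0.008, "rx": 0.0, "ry": 0.0, "rz": 0.02, "claw": 1.0}, {"dx": 0.0, "dy": -0.004, "dz": 0.008, "rx": 0.0, "ry": 0.0, "rz": 0.045, "claw": 1.0}, {"dx": 0.0, "dy": -0.004, "dz": 0.008, "rx": 0.0, "ry": 0.0, "rz": 0.07, "claw": 1.0}, {"dx": 0.0, "dy": -0.004, "dz": 0.008, "rx": 0.0, "ry": 0.0, "rz": 0.095, "claw": 1.0}, {"dx": 0.0, "dy": -0.004, "dz": 0.008, "rx": 0.0, "ry": 0.0, "rz": 0.12, "claw": 1.0}, {"dx": 0.0, "dy": -0.004, "dz": 0.008, "rx": 0.0, "ry": 0.0, "rz": 0.145, "claw": 1.0}, {"dx": 0.0, "dy": -0.004, "dz": 0.008, "rx": 0.0, "ry": 0.0, "rz": 0.16, "claw": 1.0}, {"dx": 0.0, "dy": -0.004, "dz": 0.008, "rx": 0.0, "ry": 0.0, "rz": 0.168, "claw": 1.0}, {"dx": 0.0, "dy": -0.004, "dz": 0.008, "rx": 0.0, "ry": 0.0, "rz": 0.168, "claw": 1.0}, {"dx": 0.0, "dy": -0.004, "dz": 0.008, "rx": 0.0, "ry": 0.0, "rz": 0.168, "claw": 1.0}])

```text
t: 17.75
tcp_pos: [0.4912, -0.0217, 0.1548]
ee_rot: [-3.139, 0.001, 0.753]
wrist_force: [-6.0, 3.1, 11.6]
finger_gap: 0.0353
```

Run:
```python
from h import *
plan(.4930,-.0210,.1545,.757)
p,d=grab('scene','s11'); marks('s11'); cv2.imwrite('pics/s11c.png',cv2.resize(p[170:235,350:430,::-1],None,fx=8,fy=8,interpolation=cv2.INTER_CUBIC))
```

```text
t 17.75 tcp [ 0.4912 -0.0217  0.1548] rpy [-3.139e+00  1.000e-03  7.530e-01] gap 0.0353 F [-6.   3.1 11.6]
d [0.022 0.009 0.003] r [-0.0007  0.0003 -0.0011]
red 4 ang 129.1 rad 0.0398 px 379.5 201.0
green 2 ang 196.6 rad 0.0624 px 394.5 201.0
orange 3 ang 132.3 rad 0.0601 px 380.3333333333333 206.66666666666666
```

View pics/s11c.png

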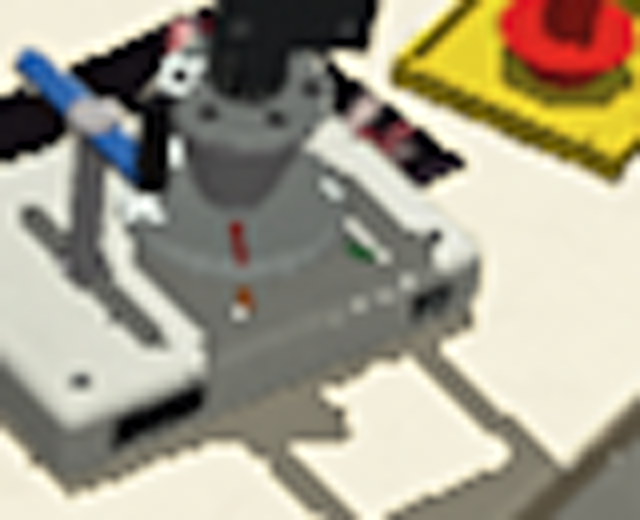

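The mark is lined up with the orange tick (crop 239,243 over 244,298). Now unload, let go and rise.

Request:
jog_arm(targets=[{"dx": 0.0, "dy": 0.0, "dz": 0.0, "rx": 0.0, "ry": 0.0, "rz": 0.0, "claw": 1.0}, {"dx": 0.0, "dy": 0.0, "dz": 0.0, "rx": 0.0, "ry": 0.0, "rz": 0.0, "claw": 0.5}, {"dx": 0.0, "dy": 0.0, "dz": 0.0, "rx": 0.0, "ry": 0.0, "rz": 0.0, "claw": 0.0}, {"dx": 0.0, "dy": 0.0, "dz": 0.0, "rx": 0.0, "ry": 0.0, "rz": 0.0, "claw": -0.5}, {"dx": 0.0, "dy": 0.0, "dz": 0.0, "rx": 0.0, "ry": 0.0, "rz": 0.0, "claw": -0.5}, {"dx": 0.0, "dy": 0.0, "dz": -0.1, "rx": 0.0, "ry": 0.0, "rz": 0.0, "claw": -0.5}, {"dx": 0.0, "dy": 0.0, "dz": -0.4, "rx": 0.0, "ry": 0.0, "rz": 0.0, "claw": -0.5}, {"dx": 0.0, "dy": 0.0, "dz": -0.8, "rx": 0.0, "ry": 0.0, "rz": 0.0, "claw": -0.5}, {"dx": 0.0, "dy": 0.0, "dz": -1.0, "rx": 0.0, "ry": 0.0, "rz": 0.0, "claw": -0.5}])

```text
t: 18.7
tcp_pos: [0.4925, -0.0221, 0.2379]
ee_rot: [3.141, -0.001, 0.753]
wrist_force: [0.1, -1.8, -0.9]
finger_gap: 0.0664
```

Run:
```python
from h import *
p,d=grab('scene','s12'); marks('s12'); cv2.imwrite('pics/s12c.png',cv2.resize(p[120:240,320:440,::-1],None,fx=5,fy=5,interpolation=cv2.INTER_CUBIC))
S=np.array([.4925,-.021]); th=np.radians(-16.4); piv=S+.085*np.array([-np.sin(th),np.cos(th)]); pin=piv-.045*np.array([np.cos(th),np.sin(th)]); end=piv+.045*np.array([-np.sin(th),np.cos(th)])
print('piv',piv,'pin',pin,'end',end)
plan(.4745,.0745,.22,1.283)
```

```text
red 4 ang 129.1 rad 0.0398 px 379.5 201.0
green 2 ang 196.6 rad 0.0624 px 394.5 201.0
orange 4 ang 131.9 rad 0.062 px 380.25 207.0
piv [0.51649902 0.06054169] pin [0.47332989 0.07324705] end [0.52920439 0.10371082]
t 18.75 tcp [ 0.4935 -0.0223  0.2399] rpy [ 3.138e+00 -3.000e-03  7.540e-01] gap 0.0661 F [1.5 0.2 2.5]
d [ 0.654 -1.046  0.247] r [ 0.0014 -0.0006 -0.1685]
```

View pics/s12c.png

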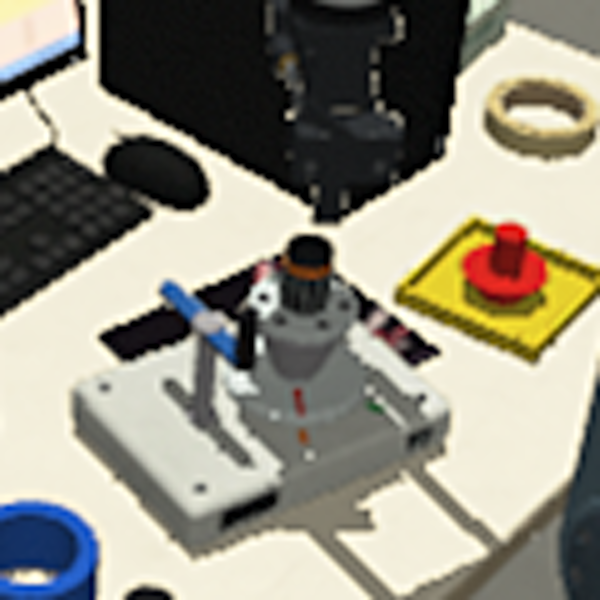

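The rotor stands seated with the gripper clear. Now the keeper; first the hub and pin heights.

Run:
```python
from h import *
p,d=load('t3')
v,u=np.mgrid[0:400,0:640]; m=robot.camera_model('top');K=np.array(m['camera_matrix']);T=np.linalg.inv(np.array(m['world_to_cam']))
P=(np.stack([u,v,np.ones_like(u)],-1)@np.linalg.inv(K).T*d[...,None])@T[:3,:3].T+T[:3,3]
for c,r in(((.5165,.0605),.008),((.4745,.074),.009)):
    M=np.hypot(P[...,0]-c[0],P[...,1]-c[1])<r; print(c,np.round(P[M][:,2],3))
M=(np.hypot(P[...,0]-.474,P[...,1]-.074)<.02)&(P[...,2]>.165); print(cv2.minEnclosingCircle(P[M][:,:2].astype(np.float32)))
M=(np.hypot(P[...,0]-.5165,P[...,1]-.0605)<.02)&(P[...,2]>.137); print(M.sum(),cv2.minEnclosingCircle(P[M][:,:2].astype(np.float32)))
```

```text
(0.5165, 0.0605) [0.138 0.135 0.135 0.134 0.134 0.134 0.137 0.132 0.13  0.086 0.136 0.135
 0.135 0.134 0.051 0.084 0.129 0.136 0.135 0.137 0.048 0.067]
(0.4745, 0.074) [0.157 0.177 0.178 0.172 0.138 0.171 0.177 0.171 0.173 0.176 0.038 0.046
 0.143 0.173 0.176 0.173 0.172 0.169 0.043 0.047 0.045 0.137 0.162 0.173
 0.177 0.179 0.044 0.043 0.044 0.046 0.132 0.153 0.048 0.045 0.048 0.04
 0.045]
((0.4747668206691742, 0.07370604574680328), 0.00715979328379035)
4 ((0.5239619016647339, 0.05283111333847046), 0.01054934412240982)
```

Request:
jog_arm(targets=[{"dx": 0.2, "dy": -0.3, "dz": 0.0, "rx": 0.0014, "ry": -0.0006, "rz": -0.04, "claw": 0.0}, {"dx": 0.4, "dy": -0.7, "dz": 0.0, "rx": 0.0014, "ry": -0.0006, "rz": -0.085, "claw": 0.0}, {"dx": 0.65, "dy": -1.0, "dz": 0.0, "rx": 0.0014, "ry": -0.0006, "rz": -0.13, "claw": 0.0}, {"dx": 0.65, "dy": -1.0, "dz": 0.0, "rx": 0.0014, "ry": -0.0006, "rz": -0.169, "claw": 0.0}, {"dx": 0.65, "dy": -1.0, "dz": 0.0, "rx": 0.0014, "ry": -0.0006, "rz": -0.169, "claw": 0.0}])

```text
t: 19.25
tcp_pos: [0.4763, 0.0724, 0.2395]
ee_rot: [-3.141, 0.0, 1.287]
wrist_force: [0.8, 0.0, -0.4]
finger_gap: 0.044
```

Run:
```python
from h import *
plan(.474,.0737,.163,1.283)
```

```text
t 19.25 tcp [0.4763 0.0724 0.2395] rpy [-3.141  0.     1.287] gap 0.044 F [ 0.8  0.  -0.4]
d [ 0.007 -0.032  0.957] r [-0.0001  0.0001  0.0014]
```

Request:
jog_arm(targets=[{"dx": 0.008, "dy": -0.028, "dz": 0.2, "rx": 0.0, "ry": 0.0, "rz": 0.0, "claw": 0.0}, {"dx": 0.008, "dy": -0.028, "dz": 0.4, "rx": 0.0, "ry": 0.0, "rz": 0.0, "claw": 0.0}, {"dx": 0.008, "dy": -0.028, "dz": 0.5, "rx": 0.0, "ry": 0.0, "rz": 0.0, "claw": 0.0}, {"dx": 0.008, "dy": -0.028, "dz": 0.5, "rx": 0.0, "ry": 0.0, "rz": 0.0, "claw": 0.0}])

```text
t: 19.65
tcp_pos: [0.4736, 0.0733, 0.1983]
ee_rot: [-3.139, 0.001, 1.285]
wrist_force: [-0.4, -0.6, 0.9]
finger_gap: 0.044
```

Run:
```python
from h import *
plan(.4743,.0737,.165,1.283)
p,d=grab('scene','s13'); o=np.array([330,120])
cv2.imwrite('pics/s13c.png',cv2.resize(p[120:220,330:430,::-1],None,fx=6,fy=6,interpolation=cv2.INTER_CUBIC))
for z in(.175,.161): print((proj('scene',np.array([.4743,.0737,z]))-o)*6)
```

```text
t 19.65 tcp [0.4736 0.0733 0.1983] rpy [-3.139e+00  1.000e-03  1.285e+00] gap 0.044 F [-0.4 -0.6  0.9]
d [0.008 0.008 0.416] r [-0.001   0.0003  0.0005]
[238.88135052 375.01191449]
[237.03549016 394.13531342]
```

View pics/s13c.png

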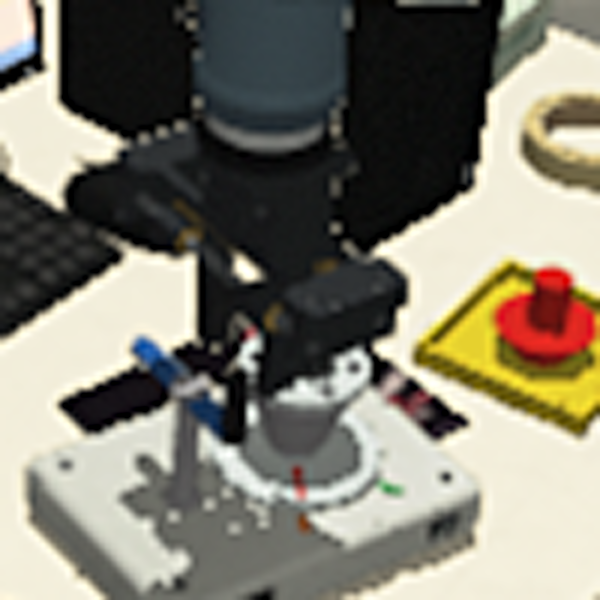

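The pin top is at crop (237,372) against the predicted (239,375), and the fingers straddle it. Down and close.

Request:
jog_arm(targets=[{"dx": 0.008, "dy": 0.008, "dz": 0.15, "rx": -0.001, "ry": 0.0, "rz": 0.0, "claw": 0.0}, {"dx": 0.008, "dy": 0.008, "dz": 0.3, "rx": -0.001, "ry": 0.0, "rz": 0.0, "claw": 0.0}, {"dx": 0.008, "dy": 0.008, "dz": 0.41, "rx": -0.001, "ry": 0.0, "rz": 0.0, "claw": 0.0}, {"dx": 0.008, "dy": 0.008, "dz": 0.41, "rx": -0.001, "ry": 0.0, "rz": 0.0, "claw": 1.0}, {"dx": 0.008, "dy": 0.008, "dz": 0.41, "rx": -0.001, "ry": 0.0, "rz": 0.0, "claw": 1.0}, {"dx": 0.008, "dy": 0.008, "dz": 0.41, "rx": -0.001, "ry": 0.0, "rz": 0.0, "claw": 1.0}, {"dx": 0.008, "dy": 0.008, "dz": 0.41, "rx": -0.001, "ry": 0.0, "rz": 0.0, "claw": 1.0}, {"dx": 0.008, "dy": 0.008, "dz": 0.41, "rx": -0.001, "ry": 0.0, "rz": 0.0, "claw": 1.0}, {"dx": 0.008, "dy": 0.008, "dz": 0.41, "rx": -0.001, "ry": 0.0, "rz": 0.0, "claw": 1.0}])

```text
t: 20.6
tcp_pos: [0.4744, 0.0739, 0.1667]
ee_rot: [3.141, 0.001, 1.285]
wrist_force: [-5.3, 1.8, 5.8]
finger_gap: 0.0152
```

Run:
```python
from h import *
s=robot.get_state(); p=s['tcp_pos']; yaw=s['ee_rot'][2]
S=np.array([.4925,-.021]); th=np.radians(-16.4); piv=S+.085*np.array([-np.sin(th),np.cos(th)])
v=p[:2]-piv; print(p,yaw,'rad',np.hypot(*v),'ang',np.degrees(np.arctan2(v[1],v[0])), s['finger_gap'])
X=np.array([np.cos(yaw),np.sin(yaw)]);Y=np.array([np.sin(yaw),-np.cos(yaw)])
# ideal circle: pin relative = -x_s *.045 rotated cw
for a in (6,13,20,27,34,41,48):
    t=-np.radians(a); v0=.045*v/np.hypot(*v); R=np.array([[np.cos(t),-np.sin(t)],[np.sin(t),np.cos(t)]]); d=R@v0-v0
    print(a,'dx',round(d@X/.08,3),'dy',round(d@Y/.08,3),'rz',round(a/180,3))
```

```text
[0.4744468  0.07393134 0.16672813] 1.285332046819403 rad 0.04413244305684131 ang 162.3382492228951 0.01515381984782445
6 dx 0.059 dy 0.004 rz 0.033
13 dx 0.126 dy 0.017 rz 0.072
20 dx 0.192 dy 0.038 rz 0.111
27 dx 0.254 dy 0.067 rz 0.15
34 dx 0.312 dy 0.103 rz 0.189
41 dx 0.366 dy 0.146 rz 0.228
48 dx 0.414 dy 0.196 rz 0.267
```

Request:
jog_arm(targets=[{"dx": 0.059, "dy": 0.002, "dz": 0.0, "rx": 0.0, "ry": 0.0, "rz": 0.033, "claw": 1.0}, {"dx": 0.126, "dy": 0.015, "dz": 0.0, "rx": 0.0, "ry": 0.0, "rz": 0.072, "claw": 1.0}, {"dx": 0.192, "dy": 0.036, "dz": 0.0, "rx": 0.0, "ry": 0.0, "rz": 0.111, "claw": 1.0}, {"dx": 0.254, "dy": 0.065, "dz": 0.0, "rx": 0.0, "ry": 0.0, "rz": 0.15, "claw": 1.0}, {"dx": 0.312, "dy": 0.101, "dz": 0.0, "rx": 0.0, "ry": 0.0, "rz": 0.189, "claw": 1.0}, {"dx": 0.366, "dy": 0.144, "dz": 0.0, "rx": 0.0, "ry": 0.0, "rz": 0.228, "claw": 1.0}])

```text
t: 21.2
tcp_pos: [0.4933, 0.0996, 0.1668]
ee_rot: [-3.141, 0.0, 0.564]
wrist_force: [-3.8, 2.1, 2.5]
finger_gap: 0.0149
```

```bash
cat > arc.py <<'E'
from h import *
import sys
s=robot.get_state(); p=s['tcp_pos']; yaw=s['ee_rot'][2]
S=np.array([.4925,-.021]); th=np.radians(-16.4); piv=S+.085*np.array([-np.sin(th),np.cos(th)])
v=p[:2]-piv; a0=np.degrees(np.arctan2(v[1],v[0])); print(p,s['ee_rot'],'rad',np.hypot(*v),'ang',a0,'end',73.6, s['finger_gap'],s['wrist_force'])
X=np.array([np.cos(yaw),np.sin(yaw)]);Y=np.array([np.sin(yaw),-np.cos(yaw)])
for a in map(float,sys.argv[1:]):
    t=-np.radians(a); v0=.045*v/np.hypot(*v); R=np.array([[np.cos(t),-np.sin(t)],[np.sin(t),np.cos(t)]]); d=R@v0-v0
    print(a,'dx',round(d@X/.08,3),'dy',round(d@Y/.08,3),'rz',round(a/180,3))
E
python3 arc.py 7 14 21 28 35 42 46 50 52 54 56
```

```text
[0.49332023 0.09960277 0.16675508] [-3.14091208e+00  3.99089298e-04  5.64205456e-01] rad 0.045420528538142386 ang 120.68483981520087 end 73.6 0.01489463394907697 [-3.84006563  2.10140189  2.52446447]
7.0 dx 0.068 dy 0.006 rz 0.039
14.0 dx 0.136 dy 0.021 rz 0.078
21.0 dx 0.2 dy 0.043 rz 0.117
28.0 dx 0.262 dy 0.073 rz 0.156
35.0 dx 0.32 dy 0.111 rz 0.194
42.0 dx 0.372 dy 0.155 rz 0.233
46.0 dx 0.4 dy 0.183 rz 0.256
50.0 dx 0.425 dy 0.213 rz 0.278
52.0 dx 0.437 dy 0.229 rz 0.289
54.0 dx 0.448 dy 0.245 rz 0.3
56.0 dx 0.459 dy 0.261 rz 0.311
```

Request:
jog_arm(targets=[{"dx": 0.068, "dy": 0.006, "dz": 0.0, "rx": 0.0, "ry": 0.0, "rz": 0.039, "claw": 1.0}, {"dx": 0.136, "dy": 0.021, "dz": 0.0, "rx": 0.0, "ry": 0.0, "rz": 0.078, "claw": 1.0}, {"dx": 0.2, "dy": 0.043, "dz": 0.0, "rx": 0.0, "ry": 0.0, "rz": 0.117, "claw": 1.0}, {"dx": 0.262, "dy": 0.073, "dz": 0.0, "rx": 0.0, "ry": 0.0, "rz": 0.156, "claw": 1.0}, {"dx": 0.32, "dy": 0.111, "dz": 0.0, "rx": 0.0, "ry": 0.0, "rz": 0.194, "claw": 1.0}, {"dx": 0.372, "dy": 0.155, "dz": 0.0, "rx": 0.0, "ry": 0.0, "rz": 0.233, "claw": 1.0}, {"dx": 0.4, "dy": 0.183, "dz": 0.0, "rx": 0.0, "ry": 0.0, "rz": 0.256, "claw": 1.0}, {"dx": 0.4, "dy": 0.183, "dz": 0.0, "rx": 0.0, "ry": 0.0, "rz": 0.256, "claw": 1.0}])

```text
t: 22.0
tcp_pos: [0.5287, 0.1054, 0.1668]
ee_rot: [-3.139, 0.0, -0.243]
wrist_force: [-0.8, 5.4, 0.5]
finger_gap: 0.015
```

```bash
python3 arc.py 1 2 3 4 5 6 8
```

```text
[0.52868233 0.10537007 0.16682259] [-3.13914043e+00  3.59790918e-04 -2.42502695e-01] rad 0.04645446132299356 ang 74.79559225971485 end 73.6 0.015036448885541533 [-0.8071848   5.43616182  0.53283451]
1.0 dx 0.01 dy 0.0 rz 0.006
2.0 dx 0.02 dy 0.001 rz 0.011
3.0 dx 0.029 dy 0.001 rz 0.017
4.0 dx 0.039 dy 0.002 rz 0.022
5.0 dx 0.049 dy 0.003 rz 0.028
6.0 dx 0.059 dy 0.004 rz 0.033
8.0 dx 0.078 dy 0.007 rz 0.044
```

Now push gently on to the stop, watching the force.

Request:
jog_arm(targets=[{"dx": 0.02, "dy": 0.005, "dz": 0.0, "rx": 0.0, "ry": 0.0, "rz": 0.011, "claw": 1.0}, {"dx": 0.029, "dy": 0.005, "dz": 0.0, "rx": 0.0, "ry": 0.0, "rz": 0.017, "claw": 1.0}, {"dx": 0.029, "dy": 0.005, "dz": 0.0, "rx": 0.0, "ry": 0.0, "rz": 0.017, "claw": 1.0}])

```text
t: 22.3
tcp_pos: [0.5297, 0.1052, 0.1667]
ee_rot: [-3.139, 0.003, -0.296]
wrist_force: [-6.6, 4.3, 5.4]
finger_gap: 0.0151
```

Request:
jog_arm(targets=[{"dx": 0.015, "dy": 0.0, "dz": 0.0, "rx": 0.0, "ry": 0.0, "rz": 0.008, "claw": 1.0}, {"dx": 0.02, "dy": 0.0, "dz": 0.0, "rx": 0.0, "ry": 0.0, "rz": 0.01, "claw": 1.0}, {"dx": 0.02, "dy": 0.0, "dz": 0.0, "rx": 0.0, "ry": 0.0, "rz": 0.01, "claw": 1.0}])

```text
t: 22.6
tcp_pos: [0.5299, 0.1053, 0.1667]
ee_rot: [-3.14, 0.007, -0.327]
wrist_force: [-7.7, 2.8, 5.9]
finger_gap: 0.0152
```

Request:
jog_arm(targets=[{"dx": 0.03, "dy": -0.005, "dz": 0.0, "rx": 0.0, "ry": -0.002, "rz": 0.0, "claw": 1.0}, {"dx": 0.035, "dy": -0.005, "dz": 0.0, "rx": 0.0, "ry": -0.002, "rz": 0.0, "claw": 1.0}, {"dx": 0.035, "dy": -0.005, "dz": 0.0, "rx": 0.0, "ry": -0.002, "rz": 0.0, "claw": 1.0}])

```text
t: 22.9
tcp_pos: [0.5303, 0.1052, 0.1666]
ee_rot: [-3.141, 0.019, -0.326]
wrist_force: [-12.1, 0.0, 8.7]
finger_gap: 0.0151
```

Run:
```python
from h import *
p,d=grab('scene','s14'); cv2.imwrite('pics/s14c.png',cv2.resize(p[120:220,330:430,::-1],None,fx=6,fy=6,interpolation=cv2.INTER_CUBIC)); plan(.5,.1,.2)
```

```text
t 22.95 tcp [0.5303 0.1053 0.1666] rpy [-3.141  0.018 -0.326] gap 0.015 F [-12.4   1.1   8.8]
d [-0.345  0.183 -0.411] r [-0.0002  0.0059 -0.    ]
```

View pics/s14c.png

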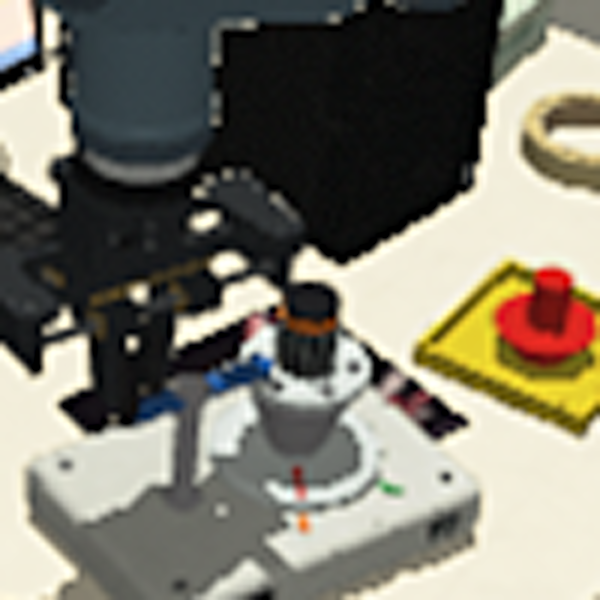

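The stop is firm: 12 N with no travel, and the finger lies over the flange (crop ~255,370). Unload, open and rise.

Request:
jog_arm(targets=[{"dx": 0.0, "dy": 0.0, "dz": 0.0, "rx": 0.0, "ry": 0.0, "rz": 0.0, "claw": 0.6}, {"dx": 0.0, "dy": 0.0, "dz": 0.0, "rx": 0.0, "ry": 0.0, "rz": 0.0, "claw": 0.2}, {"dx": 0.0, "dy": 0.0, "dz": 0.0, "rx": 0.0, "ry": 0.0, "rz": 0.0, "claw": 0.0}, {"dx": 0.0, "dy": 0.0, "dz": 0.0, "rx": 0.0, "ry": 0.0, "rz": 0.0, "claw": 0.0}, {"dx": 0.0, "dy": 0.0, "dz": -0.1, "rx": 0.0, "ry": 0.006, "rz": 0.0, "claw": 0.0}, {"dx": 0.0, "dy": 0.0, "dz": -0.4, "rx": 0.0, "ry": 0.006, "rz": 0.0, "claw": 0.0}, {"dx": 0.0, "dy": 0.0, "dz": -0.8, "rx": 0.0, "ry": 0.006, "rz": 0.0, "claw": 0.0}, {"dx": 0.0, "dy": 0.0, "dz": -1.0, "rx": 0.0, "ry": 0.006, "rz": 0.0, "claw": 0.0}, {"dx": 0.0, "dy": 0.0, "dz": -1.0, "rx": 0.0, "ry": 0.006, "rz": 0.0, "claw": 0.0}])

```text
t: 23.85
tcp_pos: [0.5335, 0.1047, 0.2501]
ee_rot: [-3.139, -0.007, -0.326]
wrist_force: [1.1, -0.3, -0.2]
finger_gap: 0.0439
```

Request:
jog_arm(targets=[{"dx": -0.4, "dy": 0.0, "dz": -0.2, "rx": 0.0, "ry": 0.0, "rz": 0.0, "claw": 0.0}, {"dx": -0.8, "dy": -0.4, "dz": -0.3, "rx": 0.0, "ry": 0.0, "rz": 0.0, "claw": 0.0}, {"dx": -1.0, "dy": -0.8, "dz": -0.3, "rx": 0.0, "ry": 0.0, "rz": 0.0, "claw": 0.0}])

```text
t: 24.15
tcp_pos: [0.4767, 0.1917, 0.2741]
ee_rot: [-3.139, -0.008, -0.327]
wrist_force: [1.2, 0.9, -0.6]
finger_gap: 0.0438
```

Request:
jog_arm(targets=[{"dx": -0.4, "dy": -0.4, "dz": 0.0, "rx": 0.0, "ry": 0.0, "rz": 0.0, "claw": 0.0}, {"dx": -0.5, "dy": -0.8, "dz": 0.0, "rx": 0.0, "ry": 0.0, "rz": 0.0, "claw": 0.0}, {"dx": -0.5, "dy": -1.0, "dz": 0.0, "rx": 0.0, "ry": 0.0, "rz": 0.0, "claw": 0.0}, {"dx": -0.5, "dy": -1.0, "dz": 0.0, "rx": 0.0, "ry": 0.0, "rz": 0.0, "claw": 0.0}])

```text
t: 24.55
tcp_pos: [0.4645, 0.2815, 0.2731]
ee_rot: [-3.139, -0.008, -0.325]
wrist_force: [0.6, -0.6, 0.0]
finger_gap: 0.0443
```

Run:
```python
from h import *
p,d=grab('scene','s15'); cv2.imwrite('pics/s15c.png',cv2.resize(p[120:260,240:440,::-1],None,fx=4,fy=4,interpolation=cv2.INTER_CUBIC)); plan(.5,.1,.2)
p,d=grab('top','t15'); cv2.imwrite('pics/t15c.png',cv2.resize(p[150:270,270:470,::-1],None,fx=4,fy=4,interpolation=cv2.INTER_CUBIC))
marks('s15')
v,u=np.mgrid[0:400,0:640]; m=robot.camera_model('top');K=np.array(m['camera_matrix']);T=np.linalg.inv(np.array(m['world_to_cam']))
P=(np.stack([u,v,np.ones_like(u)],-1)@np.linalg.inv(K).T*d[...,None])@T[:3,:3].T+T[:3,3]
r=np.hypot(P[...,0]-.4925,P[...,1]+.021)
M=(r<.034)&(r>.023)&(P[...,2]>.11)&(P[...,2]<.127); print('flange z',M.sum(),np.median(P[M][:,2]))
M=(np.hypot(P[...,0]-.53,P[...,1]-.105)<.03)&(P[...,2]>.165)&(P[...,2]<.185); print('pin',M.sum(),P[M][:,:2].mean(0) if M.any() else '')
h=cv2.cvtColor(p,cv2.COLOR_RGB2HSV); b=cv2.inRange(h,(100,120,60),(125,255,255))>0
M=b&(np.hypot(P[...,0]-.5165,P[...,1]-.06)<.08)&(P[...,2]>.12); q=P[M][:,:2].astype(np.float32); vx=cv2.fitLine(q,cv2.DIST_L2,0,.01,.01).ravel(); print('bar',len(q),np.degrees(np.arctan2(vx[1],vx[0])),'expect 73.6')
```

```text
t 24.6 tcp [0.4645 0.2803 0.273 ] rpy [-3.14  -0.007 -0.326] gap 0.0441 F [-0.8 -0.3  0.2]
d [1.135 1.995 0.918] r [-0.0005 -0.0023  0.    ]
red 2 ang 129.2 rad 0.0369 px 379.5 200.5
green 2 ang 196.6 rad 0.0624 px 394.5 201.0
orange 3 ang 131.1 rad 0.062 px 380.0 207.0
flange z 135 0.11961079043506118
pin 18 [0.53072263 0.10366402]
bar 68 72.907394 expect 73.6
```

View pics/s15c.png

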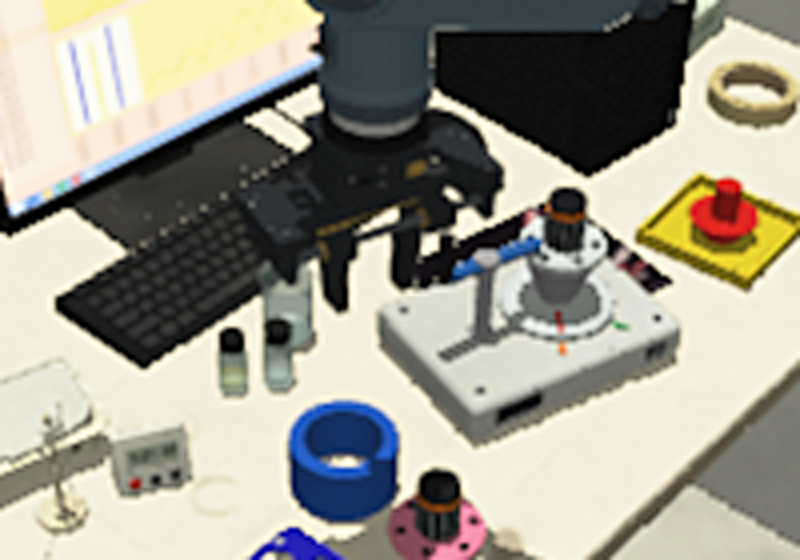

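View pics/t15c.png

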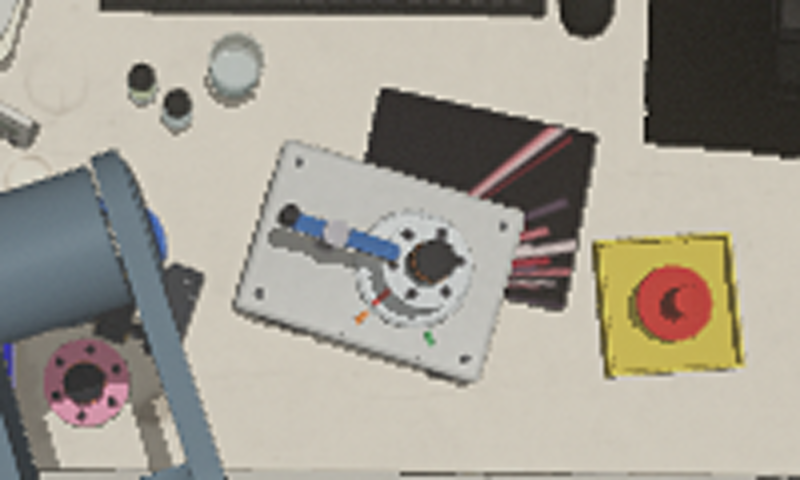

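The last pictures show the keeper closed over the flange, the mark at the orange tick, the plug in the tray, and the beaker, timer and vials standing. The gripper is clear, so I'll hand in.

```bash
python3 -c "
from station import robot
print(robot.sign_off())"
```

```text
the job is handed in; nothing more can be done
None
```

The job is done in the order asked and handed in at about 24.6 s of the 72 s allowed; no verdict was reported.

- **Plug:** it stands upright in the yellow tray.
- **Rotor:** I took the one in the blue holder; the pink one and the large grey one are decoys. With the grip opened it sat level in the cup, flange top at 0.1207 m (expected 0.1205 m). I then re-gripped it for the turns.
- **Rock check:** turned anticlockwise, the dial's mark measured 197.4° against the green tick at 196.6°. Turned clockwise, it measured 129.1° against the orange tick at about 132°. Each is within about 3°.
- **Keeper:** I swung it by its pin to a firm stop, which took 12 N with almost no further travel. Its finger lies over the flange, and its bar measured 72.9° against 73.6° expected.
- **Left alone:** the beaker, timer and vials are still standing as they were.

The checks agreed within camera error. While I was seating the rotor, a 1–2 mm sideways offset showed as about 3–5 N of side force; I corrected it before the turns. In the clockwise turn the side force briefly reached about 9 N and I eased it. The top camera put the flange at 0.1196 m at the end, about 1 mm under the expected height, which is within its calibration.

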